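# Put the precision parts into their nests

### The arm

A 6-joint arm with a two-finger parallel gripper is mounted at the origin on a cart in front of the work surface, level with it; the furniture and walls round the work are solid. World frame = base frame: x ahead of the robot, y to its left, z up, the work surface at z = 0. Lengths are in m, angles in degrees, forces in N, time in s.
With the tool pointing down it reaches from about 0.3 to 0.75 m from the base axis. Payload 8.5 kg.
Tool frame: the origin (TCP) lies between the finger pads; the fingertips stand ahead of it and the grasp point (between the pads) lies 8 mm behind it (env.tcp_to_tips is the z of the fingertips in the tool frame, in m); z points along the fingers, x is the direction in which the jaws open and shut, and the axes are right-handed (so a half turn about z gives the same grasp; the last joint's range is limited). The gripper opens to 85 mm and grips with 20 to 120 N. Pads are 22 mm wide; open, the fingers measure 114 mm over their backs; the gripper's body (76 mm by 85 mm) begins 54 mm behind the grasp point. The pads swing forward as they close: fully open they stand 13 mm farther back than shut.
Start: joints at [57.393, 21.807, 74.336, -0, 83.858, -12.336], TCP at [0.191, 0.516, 0.242] pointing down, gripper open.
Joint ranges: [-178.18, 178.18], [-50.72, 133.34], [12.68, 142.11], [-81.47, 261.47], [9.98, 163.14], [-165.26, 165.26]. Speed limits (degrees/s): [136.94, 136.94, 180, 180, 180, 180].

### API

Orientations are given as a 3x3 rotation matrix whose columns are the frame's x, y, z axes.
In Python, from rig import observe, viewer, env gives the robot as it stands.
- The arm moves only by the tool jog_arm, never from a script. Its arguments are lists of equal length, an entry for each row: "dr": the turn, a rotation vector about the tool's x, y, z in rad, a list of three; "slide": the shift along the tool's x, y, z in m, a list of three; "gripper": the opening, from -1 (shut) to 1 (fully open), so that 0 is half open. In form: {"dr": [[rx, ry, rz], ...], "slide": [[dx, dy, dz], ...], "gripper": [gripper, ...]}. A call has exactly 10 rows; each row shifts and turns the commanded pose from where the row before left it, along the tool's axes as they then stand; what a row does not reach is not made up. A row lasts 1/10 s, in which the tool goes at most 50 mm and 8.59 degrees, less where a joint would pass 70% of its speed; a pose out of reach is approached as far as the arm can. A call is refused whole if a number of a shift passes 0.05 or a number of a turn 0.15, either way. A call with a gripper value outside its range is refused whole. The fingers move at their own pace and stop on an object; "force" is the grip in N (left out, the last holds). Time passes only in rows, so rows that do not move let the fingers close, or fill a call up. It gives the time, the measured TCP pose, the force and the opening at its end, in the units of the state.
- observe(): the state, without advancing time (a new reading comes with each control period).
- viewer.get_image(name): name is "side" or "top"; returns a dict with "pixels" (400x640x3 uint8, blue, green, red), "camera_matrix" (3x3 intrinsics, pixels), "R" (3x3) and "t" (3): a world point X has camera coordinates R X + t. Camera axes: x right, y down, z forward; pixel columns grow to the right and rows downward; lengths in m; the calibration is good to about 2 mm. A picture is of the moment at which its call begins. There is no depth.
- env.close_job(): hands the job in, once; it reports no verdict.
The state is a dict: "time_s": time; "q": joint angles; "qvel": joint speeds; "joint_efforts": joint torques, N m; "position": TCP position; "tool_rot": TCP orientation; "ft_force": force on the tool from outside, world axes, zero at the start; "wrist_torque": the same for the moment, N m; "grip_width": finger opening in m.
Only numpy, scipy, OpenCV 4.12 (cv2) and the standard library are available. Lean on these libraries where they do the work, as an engineer would, in place of code of your own. Each camera call takes 0.05 s, during which the arm holds its last target.

### The job

Put the four precision parts away, each standing upright on the floor of the shallow aluminium nest made for it: the vee block in the larger oblong nest, the thin gauge block in the narrow oblong one, the microscope objective in the smaller round one and the objective can in the larger round one. Set each part down rather than dropping it, do not tip any of them over, and leave the dropper bottle standing where it is.

Things in the scene. Friction and masses are not known exactly. Their poses are not given: they have to be found in the camera images.
- vee_block: ground steel vee block, the wide bright block with a V groove in its top, 50 (its x) x 36 (its y) x 34 mm high, about 0.3 kg; origin at the centre of its underside, z up. Grasp across its two plain 36 mm sides, which face its y.
- gauge_block: steel gauge block, a thin bright plate standing on edge, 9 (its x) x 30 (its y) x 35 mm high, about 0.07 kg; origin at the centre of its underside, z up. Grasp across the 9 mm thickness, along its x.
- objective: microscope objective, a dark brown round barrel with a domed top standing upright, 35 mm across and 61 mm high, about 0.3 kg; the side is straight to about 35 mm height and then narrows; origin at the centre of its underside, z up.
- objective_can: round objective can standing upright, pale body 50 mm across with a wider black cap (53 mm across, from 40 to 64 mm height), 64 mm high in all, about 0.12 kg; the cap is fixed; origin at the centre of its underside, z up.
- oil_bottle: bystander: small pale dropper bottle with a pointed nozzle, 34 mm across and 88 mm high, standing upright; loose; must be left where it stands. Origin at the centre of its underside. All the listed things stand in two rows, centres at least 90 mm apart; a marker, tweezers and a hex key (flat, up to 13 mm high) lie between some, other clutter up to 35 mm high along the front edge (x below 0.40 m).
- nest_vee: nest for the vee block: the larger oblong shallow aluminium tray, fixed to the table, inside 70 (its x) x 56 (its y) mm, walls 4 mm thick, rim 10 mm above the table, black-lined floor 5 mm above the table; origin at the centre of its underside on the table, z up. The block's x goes along the nest's x, either way round.
- nest_gauge: nest for the gauge block: the smaller, narrow oblong shallow aluminium tray, fixed to the table, inside 29 (its x) x 50 (its y) mm, walls 4 mm thick, rim 10 mm above the table, black-lined floor 5 mm above the table; origin at the centre of its underside, z up. The block's x goes along the nest's x, either way round.
- nest_objective: nest for the objective: the smaller round shallow aluminium tray, fixed to the table, inside 55 mm across, wall 4 mm thick, rim 10 mm above the table, black-lined floor 5 mm above the table; origin at the centre of its underside, z up.
- nest_can: nest for the can: the larger round shallow aluminium tray, fixed to the table, inside 73 mm across, wall 4 mm thick, rim 10 mm above the table, black-lined floor 5 mm above the table; origin at the centre of its underside, z up.
Things that resemble listed ones, but are neither listed nor needed, are in the scene too. Of the things shaped like the gauge_block, the steel one is meant.

How it is judged:
By the outcome, as a careful person would: the job done as asked, in the order asked, and still so for the second after the job is handed in, with the robot touching nothing.
It also fails if it takes over 125 s, if anything falls off the work surface, if the arm or the gripper's body presses on something with over 40 N, if the wrist force passes 120 N, or if a joint passes its speed limit or range.

## Working session

There is one attempt and no reset: what is moved stays moved. The work goes in short steps, Python scripts to look and compute and a tool call to move; the robot and the scene stay as the last step left them, time stands still between calls to the robot, and variables do not carry over. Pictures are saved under pics/ and viewed, and the job is handed in when it is done.

Besides the shell and the picture viewer there is one more tool, called as name(argument=value, ...) on one line, values as JSON. jog_arm: Moves the arm, as the interface text tells. Its arguments: {"type":"object","properties":{"dr":{"type":"array","items":{"type":"array","items":{"type":"number"}}},"slide":{"type":"array","items":{"type":"array","items":{"type":"number"}}},"gripper":{"type":"array","items":{"type":"number"}},"force":{"type":"number"}},"required":["dr","slide","gripper"]}

```bash
ls; mkdir -p pics
python3 - <<'E'
from rig import observe, viewer, env
import cv2, numpy as np
s=observe()
for k,v in s.items(): print(k, np.round(np.array(v),4).tolist())
print(env.tcp_to_tips)
for n in("side","top"):
    d=viewer.get_image(n); cv2.imwrite(f"pics/{n}0.png",d["pixels"])
    print(n,np.round(d["camera_matrix"],2).tolist(),np.round(d["R"],4).tolist(),np.round(d["t"],4).tolist())
E
```

```text
pics
time_s 0.0
q [57.3933, 21.8413, 74.3846, 0.0007, 83.8584, -12.3373]
qvel [-0.1439, 0.0029, 0.0732, 0.0587, 0.003, -0.0366]
joint_efforts [0.0001, -44.8471, -23.1274, -0.0002, 0.0049, -0.0]
position [0.1904, 0.5157, 0.2417]
tool_rot [[0.3464, 0.9381, -0.0008], [0.9381, -0.3464, -0.0012], [-0.0014, -0.0003, -1.0]]
ft_force [-1.1139, 0.2149, -0.2847]
wrist_torque [-0.0049, 0.0212, -0.0042]
grip_width 0.0853
0.011
side [[412.87, 0.0, 317.23], [0.0, 412.87, 199.27], [0.0, 0.0, 1.0]] [[0.1173, -0.993, -0.0155], [-0.6931, -0.0707, -0.7174], [0.7112, 0.0949, -0.6965]] [0.0162, 0.3731, 0.6946]
top [[380.31, 0.0, 327.55], [0.0, 380.31, 208.62], [0.0, 0.0, 1.0]] [[-0.0016, -0.9999, 0.0116], [-0.9958, 0.0005, -0.092], [0.092, -0.0117, -0.9957]] [0.0485, 0.4894, 1.0427]
```

View pics/side0.png

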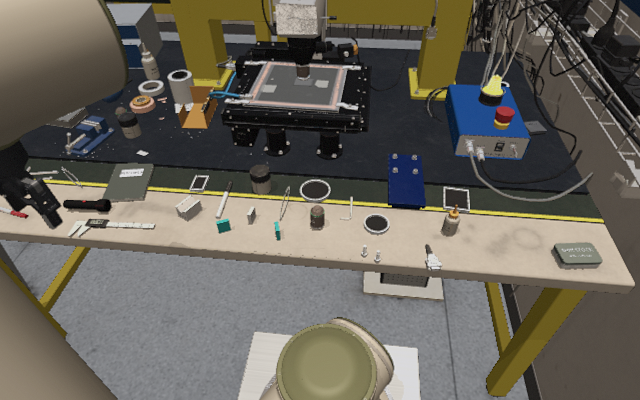

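View pics/top0.png

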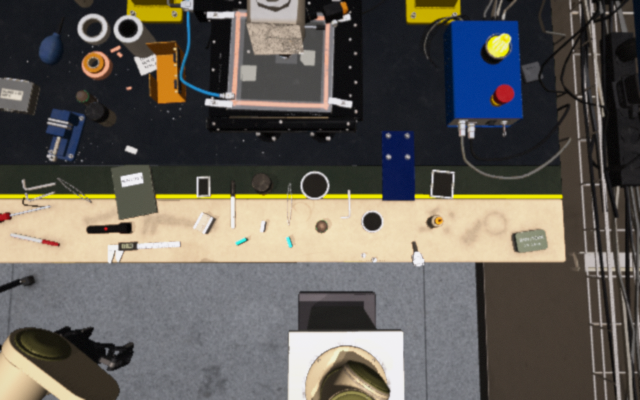

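```bash
cat > h.py <<'E'
import cv2, numpy as np
from rig import observe, viewer, env
def ray(d,uv,z):
    K,R,t=map(np.array,(d["camera_matrix"],d["R"],d["t"]))
    c=-R.T@t; v=R.T@np.linalg.inv(K)@np.array([*uv,1.0])
    return c+v*(z-c[2])/v[2]
def proj(d,X):
    K,R,t=map(np.array,(d["camera_matrix"],d["R"],d["t"]))
    p=K@(R@np.array(X,float)+t); return p[:2]/p[2]
E
python3 - <<'E'
from h import *
i=cv2.imread("pics/top0.png"); cv2.imwrite("pics/topc.png",cv2.resize(i[165:265,180:340],None,fx=5,fy=5,interpolation=cv2.INTER_CUBIC))
cv2.imwrite("pics/topd.png",cv2.resize(i[165:265,310:470],None,fx=5,fy=5,interpolation=cv2.INTER_CUBIC))
i=cv2.imread("pics/side0.png"); cv2.imwrite("pics/sidec.png",cv2.resize(i[150:270,160:330],None,fx=4.5,fy=4.5,interpolation=cv2.INTER_CUBIC))
cv2.imwrite("pics/sided.png",cv2.resize(i[150:270,310:480],None,fx=4.5,fy=4.5,interpolation=cv2.INTER_CUBIC))
E
```

```text
(no output)
```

View pics/topc.png

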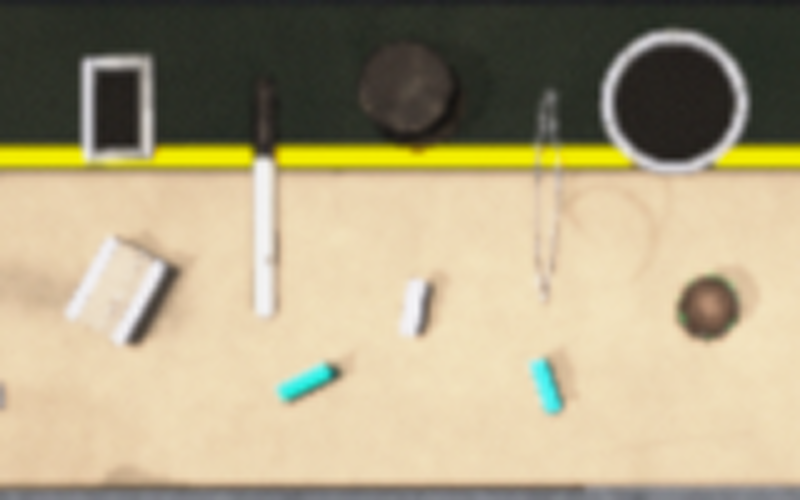

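View pics/topd.png

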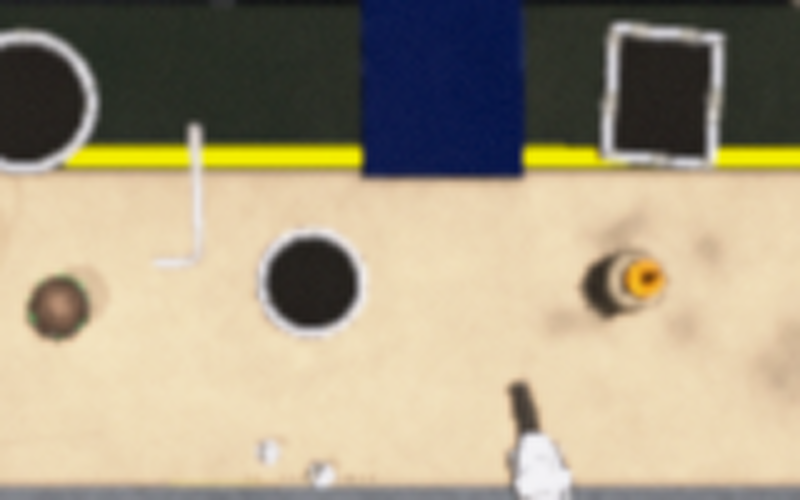

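View pics/sidec.png

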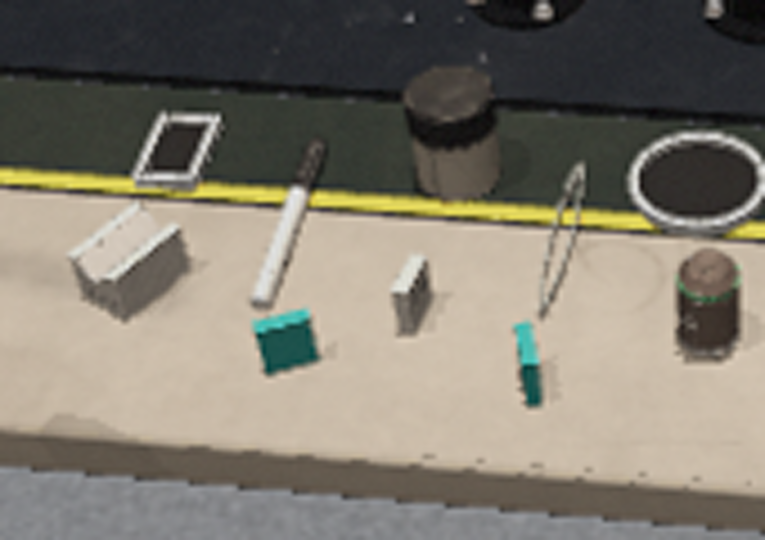

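View pics/sided.png

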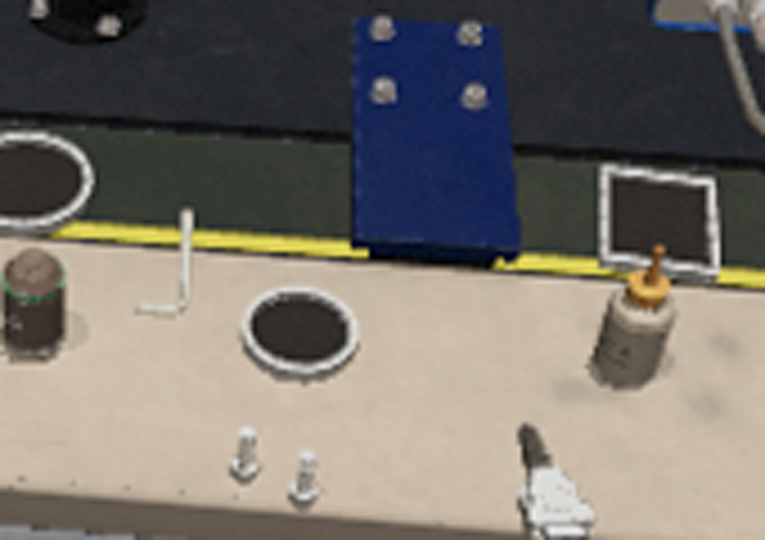

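Run:
```python
from h import *
T=viewer.get_image("top"); S=viewer.get_image("side")
def tc(x,y): return ((x+.5)/5-.5+180,(y+.5)/5-.5+165)
def td(x,y): return ((x+.5)/5-.5+310,(y+.5)/5-.5+165)
def sc(x,y): return ((x+.5)/4.5-.5+160,(y+.5)/4.5-.5+150)
def sd(x,y): return ((x+.5)/4.5-.5+310,(y+.5)/4.5-.5+150)
def rect(name,d,f,pts,z):
    P=np.array([ray(d,f(*p),z)[:2] for p in pts])
    e=[P[1]-P[0],P[2]-P[1],P[3]-P[2],P[0]-P[3]]
    print(name,"c",np.round(P.mean(0),4),"len",[round(float(np.linalg.norm(x))*1e3,1) for x in e],"ang",[round(float(np.degrees(np.arctan2(x[1],x[0]))),1) for x in e])
rect("ngauge",T,tc,[(82,57),(152,54),(156,157),(86,160)],.01)
rect("nvee",T,td,[(613,22),(724,35),(716,165),(602,155)],.01)
rect("ngauge S",S,sc,[(165,112),(222,116),(195,182),(133,180)],.01)
rect("nvee S",S,sd,[(600,163),(716,180),(719,271),(600,257)],.01)
rect("vee top T",T,tc,[(113,236),(170,268),(127,346),(68,314)],.034)
rect("vee top S",S,sc,[(138,205),(184,230),(110,290),(70,256)],.034)
rect("gauge T",T,tc,[(412,280),(429,282),(419,336),(402,334)],.035)
rect("gauge S",S,sc,[(414,254),(428,260),(405,302),(393,292)],.035)
rect("teal1 T",T,tc,[(278,386),(325,364),(336,377),(287,402)],.035)
rect("teal2 T",T,tc,[(531,363),(545,358),(563,410),(549,414)],.035)
def pt(n,d,p,z): print(n,np.round(ray(d,p,z),4))
pt("ncan T",T,tc(675,101),.01); pt("ncan S",S,sc(698,180),.01)
pt("ncan d",T,td(24,101),.01)
for p in[(602,101),(748,101),(675,29),(675,172)]:pt(" e",T,tc(*p),.01)
pt("nobj T",T,td(312,283),.01); pt("nobj S",S,sd(300,332),.01)
for p in[(259,283),(365,283),(312,229),(312,337)]:pt(" e",T,td(*p),.01)
pt("can T",T,tc(407,87),.064); pt("can S",S,sc(450,92),.064)
pt("obj T",T,tc(709,307),.045); pt("obj T2",T,td(59,307),.045); pt("obj S top",S,sc(710,256),.061)
pt("bottle T",T,td(645,278),.065)
pt("bottle S",S,sd(625,375),.0)
pt("obj base S",S,sc(706,348),0.005)
pt("blue lo",S,sd(360,243),.0);pt("blue lo",S,sd(520,262),.0)
pt("blue T",T,td(362,176),.0);pt("blue T",T,td(524,176),.0)
for z in(0,.01,.02,.03): print(z,ray(S,sd(353,244),z).round(3),ray(S,sd(518,246),z).round(3),ray(T,td(362,176),z).round(3),ray(T,td(524,176),z).round(3))
```

```text
ngauge c [0.5553 0.4001] len [39.7, 59.2, 39.5, 59.1] ang [-87.5, -176.3, 92.5, 3.9]
nvee c [ 0.5629 -0.2806] len [64.2, 75.5, 65.3, 77.3] ang [-96.7, 174.7, 84.9, -6.2]
ngauge S c [0.5534 0.4033] len [36.3, 59.6, 37.3, 61.7] ang [-90.2, -177.9, 93.1, 1.1]
nvee S c [ 0.5618 -0.2764] len [65.8, 76.0, 64.2, 79.6] ang [-97.1, 173.3, 86.1, -5.5]
vee top T c [0.4495 0.3893] len [36.4, 48.3, 37.2, 48.9] ang [-119.1, 152.4, 61.8, -28.6]
vee top S c [0.4461 0.3928] len [36.6, 55.1, 38.5, 49.3] ang [-117.6, 152.9, 53.7, -28.7]
gauge T c [0.4399 0.2266] len [9.4, 30.1, 9.4, 30.1] ang [-96.8, 170.3, 83.2, -9.7]
gauge S c [0.4371 0.23  ] len [9.5, 32.6, 10.5, 29.7] ang [-113.4, 170.9, 51.1, -8.9]
teal1 T c [0.3993 0.2856] len [28.1, 9.4, 29.8, 10.1] ang [-64.8, -139.2, 117.2, 30.3]
teal2 T c [0.3969 0.154 ] len [8.1, 30.2, 7.9, 29.6] ang [-70.4, -160.5, 105.8, 19.9]
ncan T [0.5588 0.0847 0.01  ]
ncan S [0.5557 0.0885 0.01  ]
ncan d [0.5588 0.0852 0.01  ]
 e [0.5588 0.1262 0.01  ]
 e [0.5588 0.0431 0.01  ]
 e [0.6003 0.0847 0.01  ]
 e [0.5181 0.0846 0.01  ]
nobj T [ 0.4548 -0.0778  0.01  ]
nobj S
[... 212 characters left out ...]
98 0.0652 0.045 ]
obj T2 [0.4398 0.0652 0.045 ]
obj S top [0.4436 0.0674 0.061 ]
bottle T [ 0.4541 -0.25    0.065 ]
bottle S [ 0.4471 -0.2476  0.    ]
obj base S [0.4291 0.0687 0.005 ]
blue lo [ 0.5332 -0.1085  0.    ]
blue lo [ 0.527 -0.198  0.   ]
blue T [ 0.5169 -0.1086  0.    ]
blue T [ 0.5169 -0.2018  0.    ]
0 [ 0.532 -0.104  0.   ] [ 0.54  -0.198  0.   ] [ 0.517 -0.109  0.   ] [ 0.517 -0.202  0.   ]
0.01 [ 0.522 -0.103  0.01 ] [ 0.53  -0.195  0.01 ] [ 0.516 -0.107  0.01 ] [ 0.516 -0.199  0.01 ]
0.02 [ 0.511 -0.102  0.02 ] [ 0.519 -0.193  0.02 ] [ 0.515 -0.105  0.02 ] [ 0.515 -0.197  0.02 ]
0.03 [ 0.501 -0.101  0.03 ] [ 0.509 -0.191  0.03 ] [ 0.513 -0.104  0.03 ] [ 0.513 -0.195  0.03 ]
```

```bash
cat > go.py <<'E'
import sys
from h import *
# usage: go.py x y z yaw  -> turn about tool z (rad), then slide total along tool axes after the turn
def main():
    x,y,z,yaw=map(float,sys.argv[1:5])
    s=observe(); p=np.array(s["position"]); R=np.array(s["tool_rot"])
    cur=np.degrees(np.arctan2(R[1,0],R[0,0])); d=(cur-yaw+90)%180-90
    ps=np.radians(cur-d); dw=np.array([x,y,z])-p
    sl=[dw[0]*np.cos(ps)+dw[1]*np.sin(ps), dw[0]*np.sin(ps)-dw[1]*np.cos(ps), -dw[2]]
    sl0=[dw[0]*R[0,0]+dw[1]*R[1,0], dw[0]*R[0,1]+dw[1]*R[1,1], -dw[2]]
    print("t",s["time_s"],"pos",p.round(4),"yaw",round(cur,2),"z axis",R[:,2].round(4),"w",round(s["grip_width"],4),"F",np.round(s["ft_force"],1),"q",np.round(s["q"],0))
    print("turn rz",round(np.radians(d),4),"slide after turn",np.round(sl,4),"| slide before turn",np.round(sl0,4))
main()
E
python3 go.py 0.448 0.391 0.12 61.5
```

```text
t 0.2 pos [0.1905 0.5158 0.242 ] yaw 69.73 z axis [-4.e-04 -7.e-04 -1.e+00] w 0.0854 F [ 0.7 -0.  -0.9] q [ 57.  22.  74.   0.  84. -12.]
turn rz 0.1437 slide after turn [0.0132 0.2859 0.122 ] | slide before turn [-0.0279  0.2848  0.122 ]
```

Candidates (top-view pixels):
- **Gauge:** bright plate at (263,226) against teal ones at (241,240) and (289,241). I choose the steel one.
- **Vee:** block at (204,223), the only one.
- **Can:** (261,182). The white rings at (93,28) and (128,28) at the back are not it.
- **Objective:** (322,226). The dark jar at (97,110) on the back bench is not it.
- **Bottle:** (437,221), to be left alone.

The zoomed crops confirm these choices.

jog_arm(dr=[[0,0,0.072],[0,0,0.072],[0,0,0],[0,0,0],[0,0,0],[0,0,0],[0,0,0],[0,0,0],[0,0,0],[0,0,0]], slide=[[0,0,0],[0,0,0],[0.0019,0.04,0.01],[0.0019,0.041,0.015],[0.0019,0.041,0.02],[0.0019,0.041,0.02],[0.0019,0.041,0.02],[0.0019,0.041,0.02],[0.0019,0.041,0.017],[0,0,0]], gripper=[1,1,1,1,1,1,1,1,1,1], force=60)

```text
time_s: 1.2
position: [0.4514, 0.3882, 0.1175]
tool_rot: [[0.482, 0.876, -0.003], [0.876, -0.482, -0.002], [-0.003, -0.001, -1.0]]
ft_force: [-0.4, 1.1, 0.3]
grip_width: 0.0856
```

```bash
python3 go.py 0.448 0.391 0.021 61.5
python3 - <<'E'
from h import *
S=viewer.get_image("side");T=viewer.get_image("top")
a=cv2.resize(S["pixels"][120:260,120:280],None,fx=4,fy=4,interpolation=cv2.INTER_CUBIC)
cv2.imwrite("pics/s1.png",a)
E
```

```text
t 1.2 pos [0.4514 0.3882 0.1175] yaw 61.21 z axis [-0.0025 -0.0024 -1.    ] w 0.0856 F [-0.4  1.1  0.3] q [ 29.  33.  77.  -0.  70. -32.]
turn rz -0.0051 slide after turn [ 0.0009 -0.0043  0.0965] | slide before turn [ 0.0009 -0.0043  0.0965]
```

View pics/s1.png

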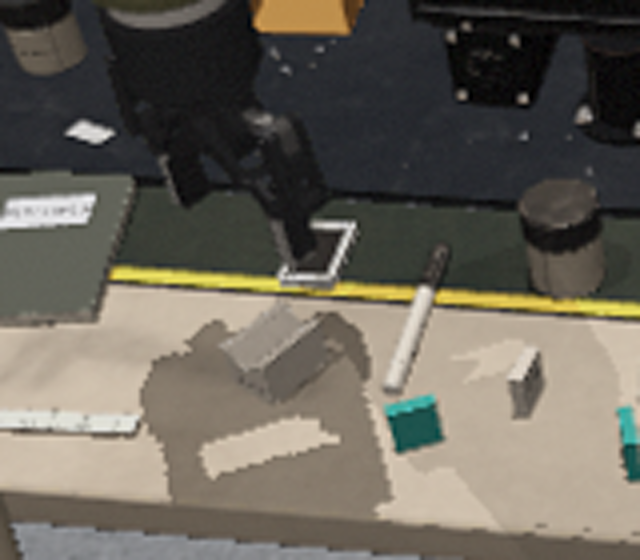

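jog_arm(dr=[[0,0,0],[0,0,0],[0,0,0],[0,0,0],[0,0,0],[0,0,0],[0,0,0],[0,0,0],[0,0,0],[0,0,0]], slide=[[0,0,0],[0,0,0.01],[0,0,0.01],[0,0,0.01],[0,0,0.01],[0,0,0.01],[0,0,0],[0,0,0],[0,0,0],[0,0,0]], gripper=[1,1,1,1,1,1,1,1,1,1])

```text
time_s: 2.3
position: [0.4484, 0.3912, 0.0708]
tool_rot: [[0.478, 0.879, 0.001], [0.879, -0.478, 0.0], [0.001, 0.0, -1.0]]
ft_force: [0.3, -0.4, 0.5]
grip_width: 0.0855
```

```bash
python3 go.py 0.448 0.391 0.021 61.5
python3 - <<'E'
from h import *
S=viewer.get_image("side");T=viewer.get_image("top")
a=cv2.resize(S["pixels"][150:250,140:240],None,fx=5,fy=5,interpolation=cv2.INTER_CUBIC)
cv2.imwrite("pics/s2.png",a)
E
```

```text
t 2.3 pos [0.4484 0.3912 0.0708] yaw 61.48 z axis [ 8.e-04  5.e-04 -1.e+00] w 0.0855 F [ 0.3 -0.4  0.5] q [ 30.  36.  81.   0.  64. -32.]
turn rz -0.0004 slide after turn [-0.0003 -0.0003  0.0498] | slide before turn [-0.0003 -0.0003  0.0498]
```

View pics/s2.png

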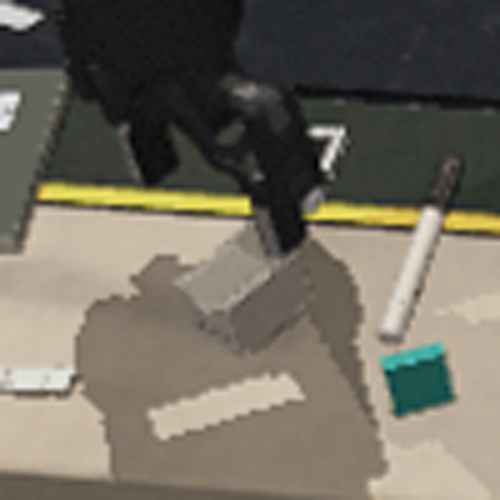

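jog_arm(dr=[[0,0,0],[0,0,0],[0,0,0],[0,0,0],[0,0,0],[0,0,0],[0,0,0],[0,0,0],[0,0,0],[0,0,0]], slide=[[0,0,0.0125],[0,0,0.0125],[0,0,0.0125],[0,0,0.0125],[0,0,0],[0,0,0],[0,0,0],[0,0,0],[0,0,0],[0,0,0]], gripper=[1,1,1,1,1,1,-1,-1,-1,-1], force=70)

```text
time_s: 3.4
position: [0.4487, 0.3914, 0.0212]
tool_rot: [[0.477, 0.879, 0.002], [0.879, -0.477, 0.001], [0.002, 0.001, -1.0]]
ft_force: [-0.5, 0.0, -1.9]
grip_width: 0.0348
```

```bash
python3 go.py 0.5623 -0.2785 0.18 84.2
python3 - <<'E'
from h import *
S=viewer.get_image("side");T=viewer.get_image("top")
a=cv2.resize(S["pixels"][150:250,140:240],None,fx=5,fy=5,interpolation=cv2.INTER_CUBIC)
cv2.imwrite("pics/s3.png",a)
E
```

```text
t 3.4 pos [0.4487 0.3914 0.0212] yaw 61.48 z axis [ 0.0017  0.001  -1.    ] w 0.0348 F [-0.5  0.  -1.9] q [ 30.  40.  83.   0.  57. -32.]
turn rz -0.3965 slide after turn [-0.655   0.1807 -0.1588] | slide before turn [-0.5344  0.4197 -0.1588]
```

View pics/s3.png

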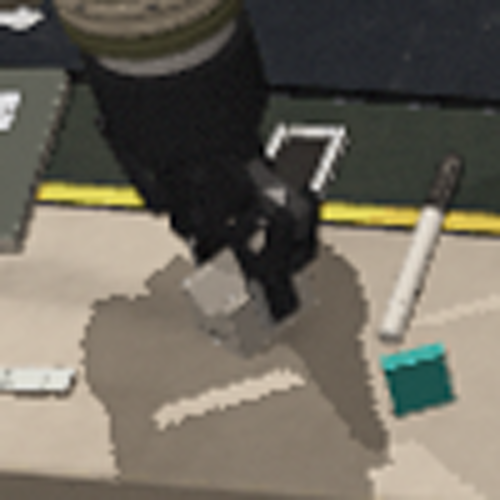

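jog_arm(dr=[[0,0,0],[0,0,0],[0,0,0],[0,0,-0.06],[0,0,-0.07],[0,0,-0.07],[0,0,-0.07],[0,0,-0.07],[0,0,-0.057],[0,0,0]], slide=[[0,0,-0.004],[0,0,-0.01],[0,0,-0.02],[0,0,-0.025],[0,0,-0.025],[0,0,-0.025],[0,0,-0.025],[0,0,-0.018],[0,0,-0.008],[0,0,0]], gripper=[-1,-1,-1,-1,-1,-1,-1,-1,-1,-1])

```text
time_s: 4.5
position: [0.4483, 0.3911, 0.1819]
tool_rot: [[0.1, 0.995, 0.002], [0.995, -0.1, 0.001], [0.001, 0.002, -1.0]]
ft_force: [0.5, 0.1, -3.3]
grip_width: 0.0346
```

```bash
python3 go.py 0.5623 -0.2785 0.18 84.2
python3 - <<'E'
from h import *
S=viewer.get_image("side");T=viewer.get_image("top")
a=cv2.resize(S["pixels"][50:250,80:280],None,fx=3,fy=3,interpolation=cv2.INTER_CUBIC)
cv2.imwrite("pics/s4.png",a)
E
```

```text
t 4.5 pos [0.4483 0.3911 0.1819] yaw 84.26 z axis [ 0.0019  0.0011 -1.    ] w 0.0346 F [ 0.5  0.1 -3.3] q [ 30.  29.  73.  -0.  78. -55.]
turn rz 0.001 slide after turn [-0.6547  0.1811  0.0019] | slide before turn [-0.6549  0.1805  0.0019]
```

View pics/s4.png

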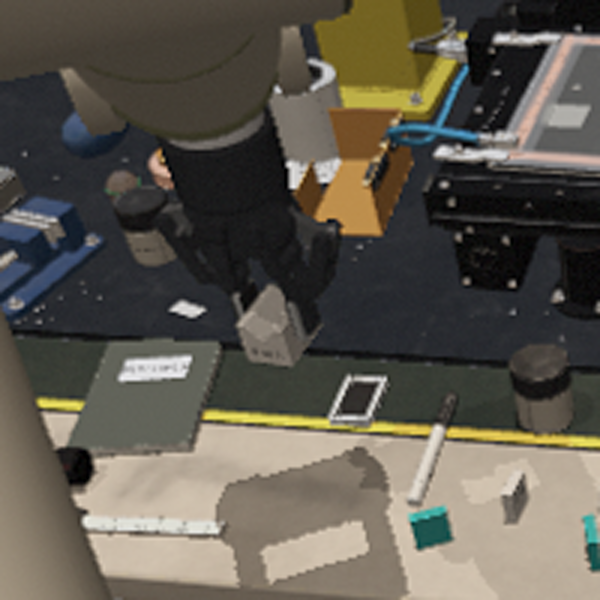

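jog_arm(dr=[[0,0,0],[0,0,0],[0,0,0],[0,0,0],[0,0,0],[0,0,0],[0,0,0],[0,0,0],[0,0,0],[0,0,0]], slide=[[-0.02,0.006,0],[-0.035,0.01,0],[-0.04,0.011,0],[-0.04,0.011,0],[-0.04,0.011,0],[-0.04,0.011,0],[-0.04,0.011,0],[-0.04,0.011,0],[-0.04,0.011,0],[-0.04,0.011,0]], gripper=[-1,-1,-1,-1,-1,-1,-1,-1,-1,-1])

```text
time_s: 5.6
position: [0.5135, 0.0058, 0.1797]
tool_rot: [[0.102, 0.995, -0.002], [0.995, -0.102, 0.0], [0.0, -0.002, -1.0]]
ft_force: [-0.1, 0.3, -2.9]
grip_width: 0.0346
```

jog_arm(dr=[[0,0,0],[0,0,0],[0,0,0],[0,0,0],[0,0,0],[0,0,0],[0,0,0],[0,0,0],[0,0,0],[0,0,0]], slide=[[-0.04,0.011,0],[-0.04,0.011,0],[-0.04,0.011,0],[-0.04,0.011,0],[-0.04,0.011,0],[-0.04,0.011,0],[-0.025,0.007,0],[-0.015,0.004,0],[0,0,0],[0,0,0]], gripper=[-1,-1,-1,-1,-1,-1,-1,-1,-1,-1])

```text
time_s: 6.6
position: [0.5621, -0.2779, 0.1798]
tool_rot: [[0.101, 0.995, -0.001], [0.995, -0.101, 0.001], [0.001, -0.001, -1.0]]
ft_force: [0.4, 0.5, -3.0]
grip_width: 0.0345
```

```bash
python3 go.py 0.5623 -0.2785 0.06 84.2
python3 - <<'E'
from h import *
S=viewer.get_image("side");T=viewer.get_image("top")
a=cv2.resize(S["pixels"][80:280,380:580],None,fx=3,fy=3,interpolation=cv2.INTER_CUBIC)
b=cv2.resize(T["pixels"][120:270,360:500],None,fx=4,fy=4,interpolation=cv2.INTER_CUBIC)
cv2.imwrite("pics/s5.png",a);cv2.imwrite("pics/t5.png",b)
E
```

```text
t 6.6 pos [ 0.5621 -0.2779  0.1798] yaw 84.22 z axis [-0.0011  0.0012 -1.    ] w 0.0345 F [ 0.4  0.5 -3. ] q [ -37.   32.   67.    0.   81. -121.]
turn rz 0.0003 slide after turn [-0.0006  0.0002  0.1198] | slide before turn [-0.0006  0.0002  0.1198]
```

View pics/s5.png

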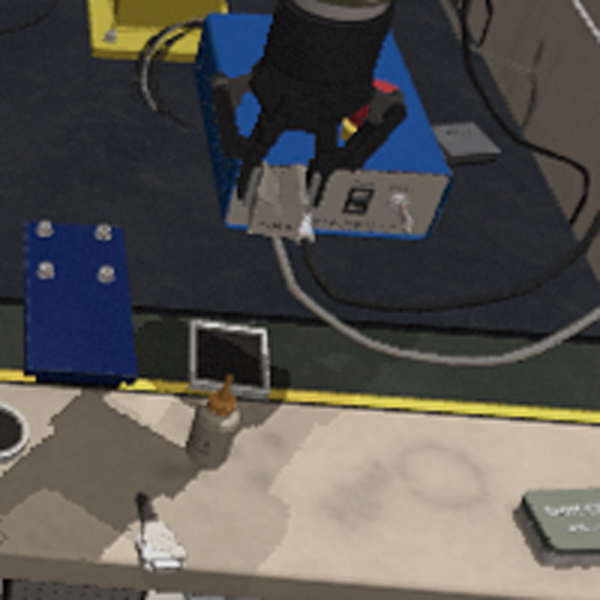

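jog_arm(dr=[[0,0,0],[0,0,0],[0,0,0],[0,0,0],[0,0,0],[0,0,0],[0,0,0],[0,0,0],[0,0,0],[0,0,0]], slide=[[0,0,0.01],[0,0,0.02],[0,0,0.02],[0,0,0.02],[0,0,0.02],[0,0,0.02],[0,0,0.012],[0,0,0.008],[0,0,0],[0,0,0]], gripper=[-1,-1,-1,-1,-1,-1,-1,-1,-1,-1])

```text
time_s: 7.7
position: [0.5627, -0.279, 0.051]
tool_rot: [[0.101, 0.995, 0.001], [0.995, -0.101, -0.001], [-0.001, 0.001, -1.0]]
ft_force: [-0.2, 0.7, -2.5]
grip_width: 0.0348
```

```bash
python3 go.py 0.5623 -0.2785 0.026 84.2
python3 - <<'E'
from h import *
S=viewer.get_image("side");T=viewer.get_image("top")
a=cv2.resize(S["pixels"][140:260,400:500],None,fx=5,fy=5,interpolation=cv2.INTER_CUBIC)
cv2.imwrite("pics/s6.png",a)
E
```

```text
t 7.7 pos [ 0.5627 -0.279   0.051 ] yaw 84.23 z axis [ 9.e-04 -7.e-04 -1.e+00] w 0.0348 F [-0.2  0.7 -2.5] q [ -37.   40.   76.   -0.   64. -121.]
turn rz 0.0005 slide after turn [ 0.0004 -0.0004  0.025 ] | slide before turn [ 0.0004 -0.0004  0.025 ]
```

View pics/s6.png

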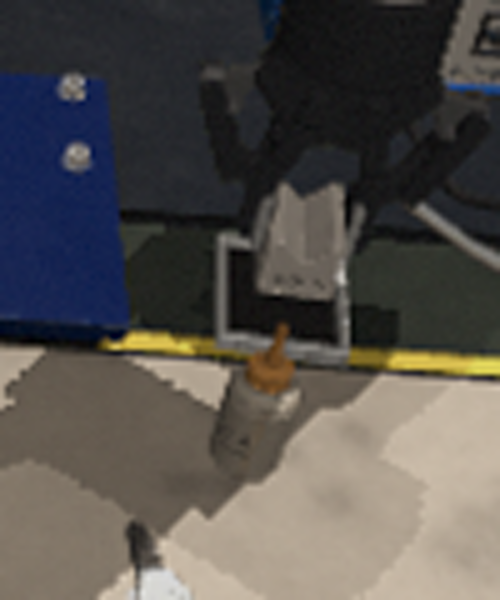

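jog_arm(dr=[[0,0,0],[0,0,0],[0,0,0],[0,0,0],[0,0,0],[0,0,0],[0,0,0],[0,0,0],[0,0,0],[0,0,0]], slide=[[0,0,0.006],[0,0,0.006],[0,0,0.005],[0,0,0.003],[0,0,0.0015],[0,0,0.001],[0,0,0.001],[0,0,0.001],[0,0,0],[0,0,0]], gripper=[-1,-1,-1,-1,-1,-1,-1,-1,-1,-1])

```text
time_s: 8.8
position: [0.5624, -0.2789, 0.0259]
tool_rot: [[0.101, 0.995, 0.0], [0.995, -0.101, -0.0], [-0.0, 0.0, -1.0]]
ft_force: [-0.4, 0.6, -3.3]
grip_width: 0.0351
```

jog_arm(dr=[[0,0,0],[0,0,0],[0,0,0],[0,0,0],[0,0,0],[0,0,0],[0,0,0],[0,0,0],[0,0,0],[0,0,0]], slide=[[0,0,0.0005],[0,0,0],[0,0,0.0005],[0,0,0],[0,0,0],[0,0,0],[0,0,0],[0,0,0],[0,0,0],[0,0,0]], gripper=[-1,-1,-1,-1,-1,-1,-1,-1,-1,-1])

```text
time_s: 9.8
position: [0.5624, -0.2789, 0.0252]
tool_rot: [[0.101, 0.995, 0.0], [0.995, -0.101, -0.0], [-0.0, 0.0, -1.0]]
ft_force: [-2.3, 0.7, 6.6]
grip_width: 0.035
```

```bash
python3 go.py 0.5623 -0.2785 0.026 84.2
python3 - <<'E'
from h import *
S=viewer.get_image("side");T=viewer.get_image("top")
a=cv2.resize(S["pixels"][150:250,410:490],None,fx=6,fy=6,interpolation=cv2.INTER_CUBIC)
cv2.imwrite("pics/s7.png",a)
E
```

```text
t 9.8 pos [ 0.5624 -0.2789  0.0252] yaw 84.23 z axis [ 3.e-04 -2.e-04 -1.e+00] w 0.035 F [-2.3  0.7  6.6] q [ -37.   42.   77.    0.   61. -121.]
turn rz 0.0004 slide after turn [ 0.0004 -0.0001 -0.0008] | slide before turn [ 0.0004 -0.0001 -0.0008]
```

View pics/s7.png

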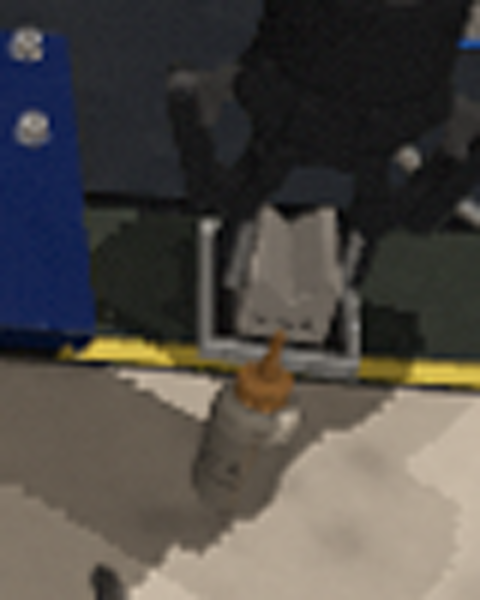

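jog_arm(dr=[[0,0,0],[0,0,0],[0,0,0],[0,0,0],[0,0,0],[0,0,0],[0,0,0],[0,0,0],[0,0,0],[0,0,0]], slide=[[0,0,0],[0,0,0],[0,0,0],[0,0,0],[0,0,-0.005],[0,0,-0.02],[0,0,-0.03],[0,0,-0.035],[0,0,-0.035],[0,0,-0.02]], gripper=[0.5,0.5,0.5,0.5,0.5,0.5,0.5,0.5,0.5,0.5])

```text
time_s: 10.9
position: [0.5629, -0.2792, 0.1734]
tool_rot: [[0.101, 0.995, 0.003], [0.995, -0.101, -0.003], [-0.002, 0.004, -1.0]]
ft_force: [1.5, -0.1, -0.4]
grip_width: 0.0641
```

```bash
python3 go.py 0.4385 0.2283 0.12 80.7
python3 - <<'E'
from h import *
S=viewer.get_image("side");T=viewer.get_image("top")
a=cv2.resize(S["pixels"][150:250,410:490],None,fx=6,fy=6,interpolation=cv2.INTER_CUBIC)
cv2.imwrite("pics/s8.png",a)
E
```

```text
t 10.9 pos [ 0.5629 -0.2792  0.1734] yaw 84.23 z axis [ 0.0035 -0.0026 -1.    ] w 0.0641 F [ 1.5 -0.1 -0.4] q [ -37.   33.   68.    0.   80. -121.]
turn rz 0.0616 slide after turn [ 0.4807 -0.2048  0.0534] | slide before turn [ 0.4924 -0.1748  0.0534]
```

View pics/s8.png

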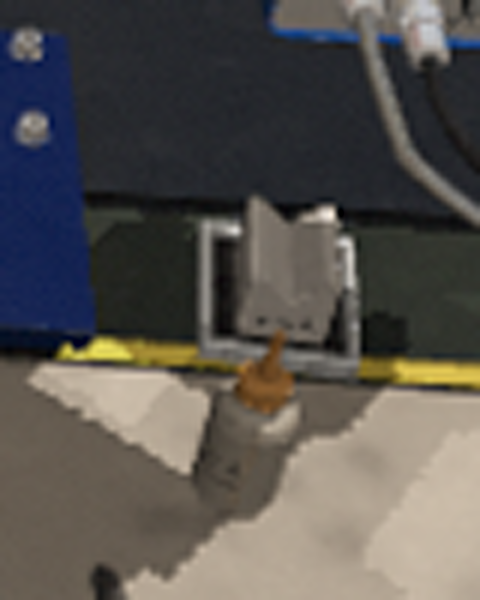

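jog_arm(dr=[[0,0,0.0616],[0,0,0],[0,0,0],[0,0,0],[0,0,0],[0,0,0],[0,0,0],[0,0,0],[0,0,0],[0,0,0]], slide=[[0,0,0],[0.02,-0.0085,0],[0.035,-0.015,0],[0.04,-0.017,0],[0.04,-0.017,0],[0.04,-0.017,0],[0.04,-0.017,0],[0.04,-0.017,0],[0.04,-0.017,0],[0.04,-0.017,0]], gripper=[0.3,0.3,0.3,0.3,0.3,0.3,0.3,0.3,0.3,0.3])

```text
time_s: 12.0
position: [0.4747, 0.0764, 0.169]
tool_rot: [[0.162, 0.987, -0.001], [0.987, -0.162, 0.0], [-0.0, -0.001, -1.0]]
ft_force: [0.8, 0.5, 0.5]
grip_width: 0.0555
```

jog_arm(dr=[[0,0,0],[0,0,0],[0,0,0],[0,0,0],[0,0,0],[0,0,0],[0,0,0],[0,0,0],[0,0,0],[0,0,0]], slide=[[0.04,-0.017,0],[0.04,-0.017,0],[0.035,-0.015,0.005],[0.02,-0.0085,0.01],[0.011,-0.005,0.02],[0,0,0.02],[0,0,0.02],[0,0,0.015],[0,0,0],[0,0,0]], gripper=[0.3,0.3,0.3,0.3,0.3,0.3,0.3,0.3,0.3,0.3])

```text
time_s: 13.0
position: [0.4376, 0.2289, 0.0797]
tool_rot: [[0.162, 0.987, -0.001], [0.987, -0.162, -0.0], [-0.0, -0.001, -1.0]]
ft_force: [-0.6, -0.8, 0.3]
grip_width: 0.0557
```

```bash
python3 go.py 0.4385 0.2283 0.021 80.7
python3 - <<'E'
from h import *
S=viewer.get_image("side");T=viewer.get_image("top")
a=cv2.resize(S["pixels"][150:250,200:300],None,fx=6,fy=6,interpolation=cv2.INTER_CUBIC)
cv2.imwrite("pics/s9.png",a)
E
```

```text
t 13.0 pos [0.4376 0.2289 0.0797] yaw 80.69 z axis [-9.e-04 -2.e-04 -1.e+00] w 0.0557 F [-0.6 -0.8  0.3] q [ 14.  27.  97.   0.  56. -67.]
turn rz -0.0002 slide after turn [-0.0004  0.0009  0.0587] | slide before turn [-0.0004  0.0009  0.0587]
```

View pics/s9.png

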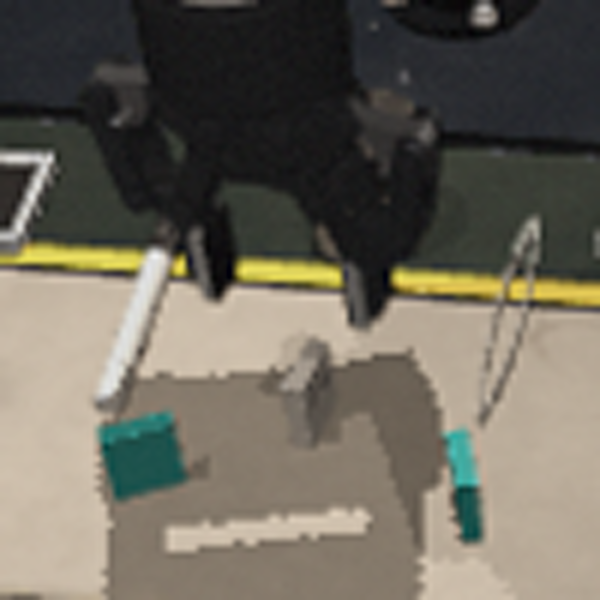

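jog_arm(dr=[[0,0,0],[0,0,0],[0,0,0],[0,0,0],[0,0,0],[0,0,0],[0,0,0],[0,0,0],[0,0,0],[0,0,0]], slide=[[0,0,0.014],[0,0.001,0.015],[0,0,0.015],[0,0,0.01],[0,0,0.005],[0,0,0],[0,0,0],[0,0,0],[0,0,0],[0,0,0]], gripper=[0.3,0.3,0.1,0.1,0.1,0,-0.2,-0.35,-0.45,-0.5], force=25)

```text
time_s: 14.1
position: [0.4389, 0.2289, 0.0211]
tool_rot: [[0.162, 0.987, 0.001], [0.987, -0.162, 0.0], [0.0, 0.001, -1.0]]
ft_force: [0.2, 0.3, 0.2]
grip_width: 0.0215
```

jog_arm(dr=[[0,0,0],[0,0,0],[0,0,0],[0,0,0],[0,0,0],[0,0,0],[0,0,0],[0,0,0],[0,0,0],[0,0,0]], slide=[[0,0,0],[0,0,0],[0,0,0],[0,0,0],[0,0,0],[0,0,0],[0,0,0],[0,0,0],[0,0,0],[0,0,0]], gripper=[-0.55,-0.6,-0.65,-0.7,-0.75,-0.8,-0.9,-1,-1,-1], force=40)

```text
time_s: 15.1
position: [0.4388, 0.2288, 0.0209]
tool_rot: [[0.162, 0.987, 0.0], [0.987, -0.162, 0.0], [0.0, 0.0, -1.0]]
ft_force: [0.4, 0.3, 3.2]
grip_width: 0.0082
```

```bash
python3 go.py 0.5545 0.4017 0.12 92.5
python3 - <<'E'
from h import *
S=viewer.get_image("side");T=viewer.get_image("top")
a=cv2.resize(S["pixels"][150:250,200:300],None,fx=6,fy=6,interpolation=cv2.INTER_CUBIC)
cv2.imwrite("pics/s10.png",a)
E
```

```text
t 15.1 pos [0.4388 0.2288 0.0209] yaw 80.69 z axis [ 1.e-04  1.e-04 -1.e+00] w 0.0082 F [0.4 0.3 3.2] q [ 14.  33. 100.   0.  47. -67.]
turn rz -0.2061 slide after turn [ 0.1677  0.1231 -0.0991] | slide before turn [ 0.1893  0.0862 -0.0991]
```

View pics/s10.png

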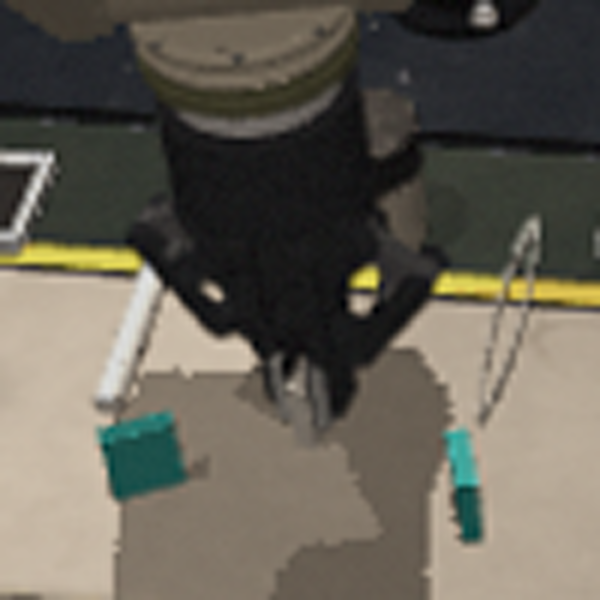

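jog_arm(dr=[[0,0,0],[0,0,0],[0,0,0],[0,0,-0.05],[0,0,-0.06],[0,0,-0.06],[0,0,-0.036],[0,0,0],[0,0,0],[0,0,0]], slide=[[0,0,-0.003],[0,0,-0.009],[0,0,-0.018],[0,0,-0.025],[0,0,-0.025],[0,0,-0.02],[0,0,0],[0.02,0.015,0],[0.03,0.022,0],[0.03,0.022,0]], gripper=[-1,-1,-1,-1,-1,-1,-1,-1,-1,-1])

```text
time_s: 16.2
position: [0.4948, 0.3121, 0.1217]
tool_rot: [[-0.043, 0.999, 0.0], [0.999, 0.043, 0.0], [0.0, 0.0, -1.0]]
ft_force: [0.3, -0.1, -0.6]
grip_width: 0.0077
```

jog_arm(dr=[[0,0,0],[0,0,0],[0,0,0],[0,0,0],[0,0,0],[0,0,0],[0,0,0],[0,0,0],[0,0,0],[0,0,0]], slide=[[0.03,0.022,0],[0.03,0.022,0],[0.02,0.014,0.01],[0.008,0.006,0.02],[0,0,0.02],[0,0,0.01],[0,0,0],[0,0,0],[0,0,0],[0,0,0]], gripper=[-1,-1,-1,-1,-1,-1,-1,-1,-1,-1])

```text
time_s: 17.2
position: [0.5547, 0.4021, 0.062]
tool_rot: [[-0.043, 0.999, 0.001], [0.999, 0.043, 0.001], [0.001, 0.002, -1.0]]
ft_force: [-0.0, -0.6, -0.9]
grip_width: 0.0084
```

```bash
python3 go.py 0.5545 0.4017 0.026 92.5
python3 - <<'E'
from h import *
S=viewer.get_image("side");T=viewer.get_image("top")
a=cv2.resize(S["pixels"][130:250,140:260],None,fx=5,fy=5,interpolation=cv2.INTER_CUBIC)
cv2.imwrite("pics/s11.png",a)
E
```

```text
t 17.2 pos [0.5547 0.4021 0.062 ] yaw 92.49 z axis [ 1.5e-03  7.0e-04 -1.0e+00] w 0.0084 F [-0.  -0.6 -0.9] q [ 26.  44.  64.   0.  72. -66.]
turn rz -0.0002 slide after turn [-0.0003 -0.0002  0.036 ] | slide before turn [-0.0003 -0.0002  0.036 ]
```

View pics/s11.png

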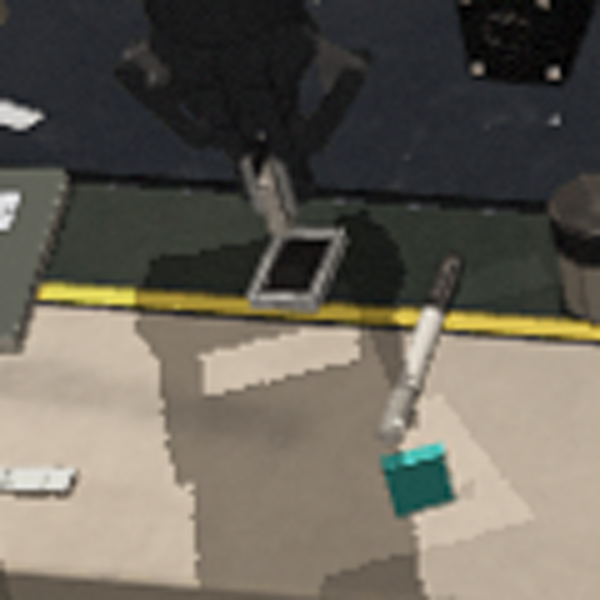

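Run:
```python
from h import *
S=viewer.get_image("side")
f=lambda X:((proj(S,X)-np.array([140,130])+.5)*5-.5).round(0)
print("near bottom end",f([.5397,.4015,.041]),"top near",f([.5397,.4015,.076]),"landed near bottom",f([.5397,.4015,.005]), "far",f([.5697,.402,.005]),"nest floor ctr",f([.5545,.4017,.005]))
```

```text
near bottom end [281. 237.] top near [266. 186.] landed near bottom [296. 287.] far [313. 250.] nest floor ctr [304. 269.]
```

jog_arm(dr=[[0,0,0],[0,0,0],[0,0,0],[0,0,0],[0,0,0],[0,0,0],[0,0,0],[0,0,0],[0,0,0],[0,0,0]], slide=[[0,0,0.008],[0,0,0.01],[0,0,0.008],[0,0,0.005],[0,0,0.002],[0,0,0.001],[0,0,0.001],[0,0,0.0005],[0,0,0],[0,0,0]], gripper=[-1,-1,-1,-1,-1,-1,-1,-1,-1,-1])

```text
time_s: 18.35
position: [0.5544, 0.402, 0.0255]
tool_rot: [[-0.044, 0.999, 0.0], [0.999, 0.044, 0.0], [0.0, 0.0, -1.0]]
ft_force: [0.1, -0.7, -1.4]
grip_width: 0.0083
```

jog_arm(dr=[[0,0,0],[0,0,0],[0,0,0],[0,0,0],[0,0,0],[0,0,0],[0,0,0],[0,0,0],[0,0,0],[0,0,0]], slide=[[0,0,0.0005],[0,0,0],[0,0,0],[0,0,0],[0,0,0],[0,0,0],[0,0,0],[0,0,0],[0,0,0],[0,0,0]], gripper=[-1,-1,-1,-1,-1,-1,-1,-1,-1,-1])

```text
time_s: 19.35
position: [0.5545, 0.4021, 0.025]
tool_rot: [[-0.044, 0.999, 0.0], [0.999, 0.044, 0.0], [0.0, 0.0, -1.0]]
ft_force: [0.8, -0.7, 1.8]
grip_width: 0.0084
```

```bash
python3 go.py 0.5545 0.4017 0.026 92.5
python3 - <<'E'
from h import *
S=viewer.get_image("side");T=viewer.get_image("top")
a=cv2.resize(S["pixels"][140:240,150:250],None,fx=6,fy=6,interpolation=cv2.INTER_CUBIC)
cv2.imwrite("pics/s12.png",a)
E
```

```text
t 19.35 pos [0.5545 0.4021 0.025 ] yaw 92.5 z axis [ 3.e-04  2.e-04 -1.e+00] w 0.0084 F [ 0.8 -0.7  1.8] q [ 26.  46.  66.   0.  68. -66.]
turn rz -0.0001 slide after turn [-0.0004  0.     -0.001 ] | slide before turn [-0.0004  0.     -0.001 ]
```

View pics/s12.png

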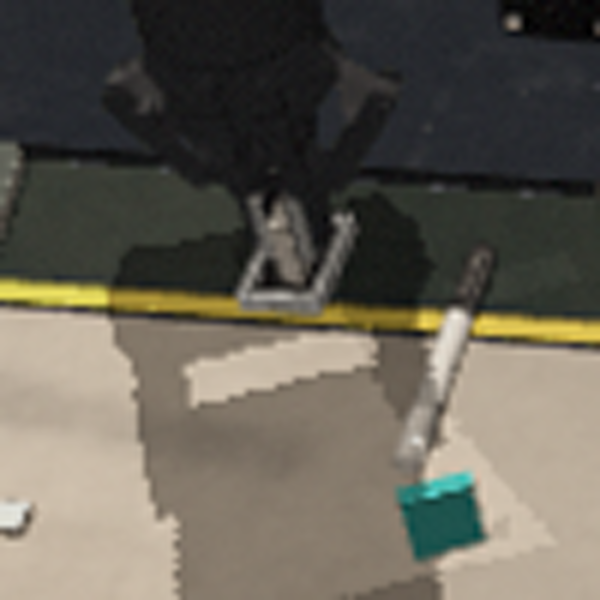

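jog_arm(dr=[[0,0,0],[0,0,0],[0,0,0],[0,0,0],[0,0,0],[0,0,0],[0,0,0],[0,0,0],[0,0,0],[0,0,0]], slide=[[0,0,0],[0,0,0],[0,0,0],[0,0,0],[0,0,0],[0,0,-0.005],[0,0,-0.015],[0,0,-0.03],[0,0,-0.035],[0,0,-0.035]], gripper=[-0.6,-0.5,-0.4,-0.3,-0.2,-0.1,-0.1,-0.1,-0.1,-0.1])

```text
time_s: 20.45
position: [0.5543, 0.402, 0.1475]
tool_rot: [[-0.044, 0.999, 0.001], [0.999, 0.044, 0.0], [0.0, 0.001, -1.0]]
ft_force: [0.6, -0.9, -0.4]
grip_width: 0.0385
```

```bash
python3 go.py 0.440 0.0662 0.12 80
python3 - <<'E'
from h import *
S=viewer.get_image("side");T=viewer.get_image("top")
a=cv2.resize(S["pixels"][140:240,150:250],None,fx=6,fy=6,interpolation=cv2.INTER_CUBIC)
cv2.imwrite("pics/s13.png",a)
E
```

```text
t 20.45 pos [0.5543 0.402  0.1475] yaw 92.5 z axis [ 9.e-04  4.e-04 -1.e+00] w 0.0385 F [ 0.6 -0.9 -0.4] q [ 26.  39.  59.  -0.  82. -66.]
turn rz 0.2182 slide after turn [-0.3505 -0.0543  0.0275] | slide before turn [-0.3305 -0.1288  0.0275]
```

View pics/s13.png

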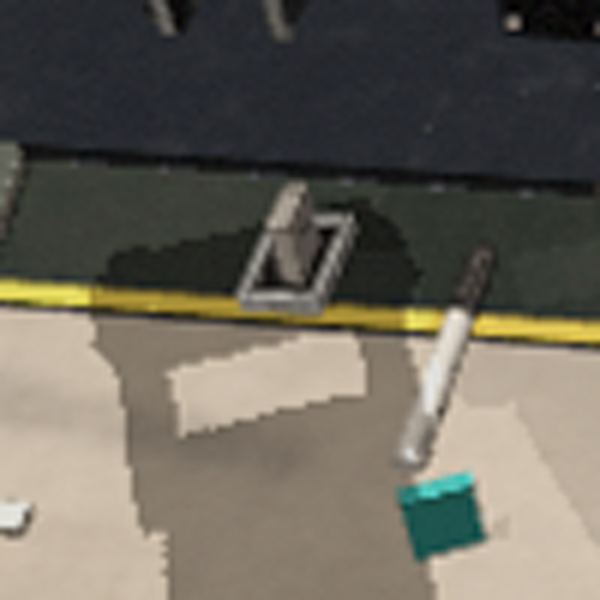

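jog_arm(dr=[[0,0,0],[0,0,0],[0,0,0],[0,0,0],[0,0,0],[0,0,0],[0,0,0],[0,0,0],[0,0,0],[0,0,0]], slide=[[-0.02,-0.008,0],[-0.035,-0.0135,0],[-0.04,-0.0155,0],[-0.04,-0.0155,0],[-0.04,-0.0155,0],[-0.04,-0.0155,0],[-0.04,-0.0155,0],[-0.04,-0.0155,0],[-0.025,-0.01,0.005],[-0.011,-0.005,0.01]], gripper=[0.5,0.5,0.5,0.5,0.5,0.5,0.5,0.5,0.5,0.5])

```text
time_s: 21.55
position: [0.439, 0.0638, 0.1307]
tool_rot: [[-0.041, 0.999, 0.002], [0.999, 0.041, -0.001], [-0.001, 0.002, -1.0]]
ft_force: [0.8, 0.1, 0.6]
grip_width: 0.0638
```

jog_arm(dr=[[0,0,0],[0,0,0],[0,0,0],[0,0,0],[0,0,0],[0,0,0],[0,0,0],[0,0,0],[0,0,0],[0,0,0]], slide=[[0,0,0.01],[0,0,0.02],[0,0,0.01],[0,0,0],[0,0,0],[0,0,0],[0,0,0],[0,0,0],[0,0,0],[0,0,0]], gripper=[0.5,0.5,0.5,0.5,0.5,0.5,0.5,0.5,0.5,0.5])

```text
time_s: 22.55
position: [0.4395, 0.0657, 0.0899]
tool_rot: [[-0.044, 0.999, 0.0], [0.999, 0.044, -0.0], [-0.0, 0.0, -1.0]]
ft_force: [0.5, -0.1, -0.0]
grip_width: 0.0641
```

```bash
python3 go.py 0.4395 0.066 0.021 92.5
python3 - <<'E'
from h import *
S=viewer.get_image("side");T=viewer.get_image("top")
a=cv2.resize(S["pixels"][140:260,250:370],None,fx=5,fy=5,interpolation=cv2.INTER_CUBIC)
cv2.imwrite("pics/s14.png",a)
f=lambda X:((proj(S,X)-np.array([250,140])+.5)*5-.5).round(0)
for x in(.435,.44,.445): print(x,"near base",f([x-.0175,.066,0]),"L/R h.035",f([x,.0835,.035]),f([x,.0485,.035]),"L/R h.0",f([x,.0835,.0]),f([x,.0485,.0]))
E
```

```text
t 22.55 pos [0.4395 0.0657 0.0899] yaw 92.5 z axis [ 2.e-04 -1.e-04 -1.e+00] w 0.0641 F [ 0.5 -0.1 -0. ] q [ -7.  23. 104.  -0.  54. -99.]
turn rz -0.0001 slide after turn [0.0003 0.     0.0689] | slide before turn [0.0003 0.     0.0689]
0.435 near base [337. 462.] L/R h.035 [304. 383.] [377. 389.] L/R h.0 [306. 432.] [377. 438.]
0.44 near base [339. 454.] L/R h.035 [306. 376.] [378. 381.] L/R h.0 [307. 425.] [378. 430.]
0.445 near base [340. 446.] L/R h.035 [307. 368.] [379. 374.] L/R h.0 [309. 417.] [379. 423.]
```

View pics/s14.png

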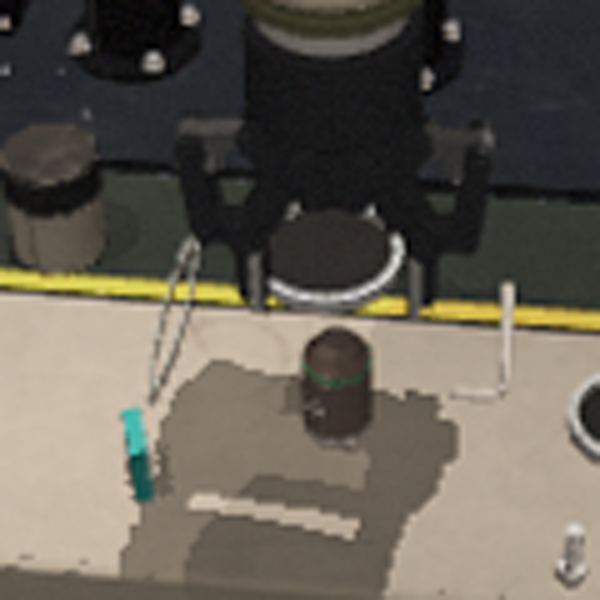

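jog_arm(dr=[[0,0,0],[0,0,0],[0,0,0],[0,0,0],[0,0,0],[0,0,0],[0,0,0],[0,0,0],[0,0,0],[0,0,0]], slide=[[0.001,0.001,0.015],[0,0,0.018],[0,0,0.018],[0,0,0.012],[0,0,0.006],[0,0,0],[0,0,0],[0,0,0],[0,0,0],[0,0,0]], gripper=[0.5,0.5,0.5,0.5,0.5,0.4,0.25,0.1,0,-0.05], force=30)

```text
time_s: 23.65
position: [0.4405, 0.0667, 0.0211]
tool_rot: [[-0.044, 0.999, 0.001], [0.999, 0.044, -0.0], [-0.0, 0.001, -1.0]]
ft_force: [-0.4, 0.2, -0.1]
grip_width: 0.0406
```

jog_arm(dr=[[0,0,0],[0,0,0],[0,0,0],[0,0,0],[0,0,0],[0,0,0],[0,0,0],[0,0,0],[0,0,0],[0,0,0]], slide=[[0,0,0],[0,0,0],[0,0,0],[0,0,0],[0,0,0],[0,0,0],[0,0,0],[0,0,0],[0,0,0],[0,0,0]], gripper=[-0.1,-0.15,-0.2,-0.25,-0.3,-0.4,-0.6,-1,-1,-1], force=60)

```text
time_s: 24.65
position: [0.4404, 0.0668, 0.0211]
tool_rot: [[-0.044, 0.999, 0.0], [0.999, 0.044, 0.0], [0.0, 0.0, -1.0]]
ft_force: [-0.7, 1.7, 5.2]
grip_width: 0.0325
```

```bash
python3 go.py 0.453 -0.0763 0.12 92.5
python3 - <<'E'
from h import *
S=viewer.get_image("side");T=viewer.get_image("top")
a=cv2.resize(S["pixels"][140:260,250:370],None,fx=5,fy=5,interpolation=cv2.INTER_CUBIC)
cv2.imwrite("pics/s15.png",a)
E
```

```text
t 24.65 pos [0.4404 0.0668 0.0211] yaw 92.5 z axis [ 4.e-04  2.e-04 -1.e+00] w 0.0325 F [-0.7  1.7  5.2] q [ -7.  30. 107.   0.  43. -99.]
turn rz -0.0001 slide after turn [-0.1436  0.0063 -0.0989] | slide before turn [-0.1436  0.0063 -0.0989]
```

View pics/s15.png

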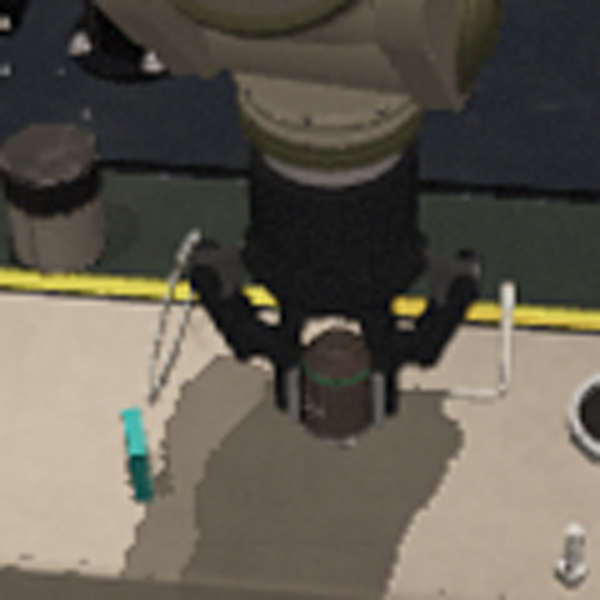

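jog_arm(dr=[[0,0,0],[0,0,0],[0,0,0],[0,0,0],[0,0,0],[0,0,0],[0,0,0],[0,0,0],[0,0,0],[0,0,0]], slide=[[0,0,-0.002],[0,0,-0.006],[0,0,-0.012],[0,0,-0.02],[0,0,-0.025],[0,0,-0.02],[0,0,-0.01],[0,0,0],[0,0,0],[0,0,0]], gripper=[-1,-1,-1,-1,-1,-1,-1,-1,-1,-1])

```text
time_s: 25.75
position: [0.4399, 0.0668, 0.1149]
tool_rot: [[-0.044, 0.999, -0.002], [0.999, 0.044, 0.0], [0.0, -0.002, -1.0]]
ft_force: [-0.3, 0.0, -2.0]
grip_width: 0.0322
```

```bash
python3 go.py 0.453 -0.0763 0.12 92.5
python3 - <<'E'
from h import *
S=viewer.get_image("side");T=viewer.get_image("top")
a=cv2.resize(S["pixels"][100:260,250:370],None,fx=4,fy=4,interpolation=cv2.INTER_CUBIC)
cv2.imwrite("pics/s16.png",a)
E
```

```text
t 25.75 pos [0.4399 0.0668 0.1149] yaw 92.49 z axis [-2.1e-03  2.0e-04 -1.0e+00] w 0.0322 F [-0.3  0.  -2. ] q [ -7.  20. 102.   0.  58. -99.]
turn rz -0.0001 slide after turn [-0.1435  0.0069 -0.0051] | slide before turn [-0.1435  0.0069 -0.0051]
```

View pics/s16.png

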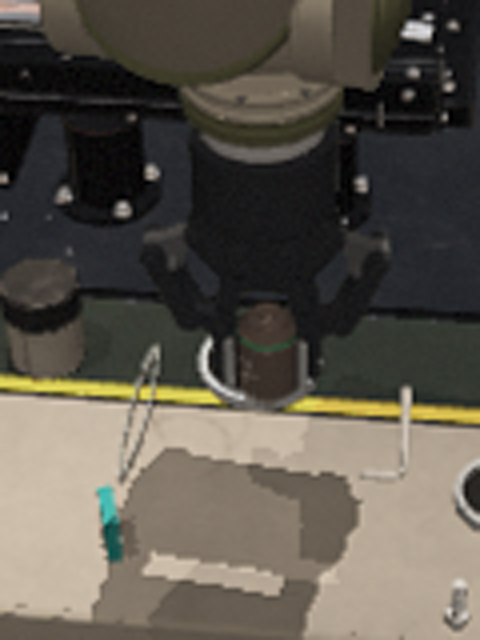

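Held upright. Carry it to the small round nest.

jog_arm(dr=[[0,0,0],[0,0,0],[0,0,0],[0,0,0],[0,0,0],[0,0,0],[0,0,0],[0,0,0],[0,0,0],[0,0,0]], slide=[[-0.01,0.0005,0],[-0.02,0.001,0],[-0.03,0.0015,0],[-0.03,0.0015,0],[-0.03,0.0015,0.01],[-0.015,0.0005,0.015],[-0.0085,0,0.015],[0,0,0.01],[0,0,0],[0,0,0]], gripper=[-1,-1,-1,-1,-1,-1,-1,-1,-1,-1])

```text
time_s: 26.85
position: [0.4531, -0.0761, 0.066]
tool_rot: [[-0.044, 0.999, -0.0], [0.999, 0.044, 0.0], [0.0, -0.0, -1.0]]
ft_force: [-0.2, 0.0, -3.0]
grip_width: 0.0323
```

```bash
python3 go.py 0.453 -0.0763 0.026 92.5
python3 - <<'E'
from h import *
S=viewer.get_image("side");T=viewer.get_image("top")
a=cv2.resize(S["pixels"][130:260,320:430],None,fx=5,fy=5,interpolation=cv2.INTER_CUBIC)
cv2.imwrite("pics/s17.png",a)
E
```

```text
t 26.85 pos [ 0.4531 -0.0761  0.066 ] yaw 92.53 z axis [-3.e-04  1.e-04 -1.e+00] w 0.0323 F [-0.2  0.  -3. ] q [ -24.   26.  103.    0.   51. -117.]
turn rz 0.0004 slide after turn [-0.0002 -0.0001  0.04  ] | slide before turn [-0.0002 -0.0001  0.04  ]
```

View pics/s17.png

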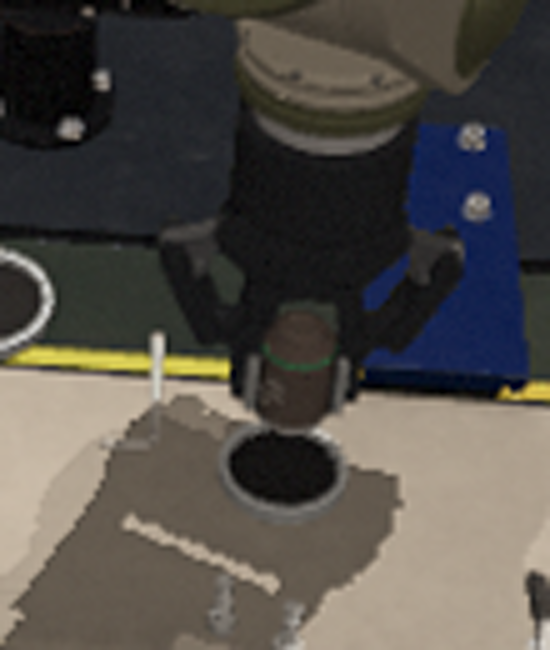

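jog_arm(dr=[[0,0,0],[0,0,0],[0,0,0],[0,0,0],[0,0,0],[0,0,0],[0,0,0],[0,0,0],[0,0,0],[0,0,0]], slide=[[0,0,0.008],[0,0,0.012],[0,0,0.009],[0,0,0.005],[0,0,0.002],[0,0,0.001],[0,0,0.001],[0,0,0.001],[0,0,0.0005],[0,0,0]], gripper=[-1,-1,-1,-1,-1,-1,-1,-1,-1,-1])

```text
time_s: 27.95
position: [0.4531, -0.0764, 0.0264]
tool_rot: [[-0.044, 0.999, 0.0], [0.999, 0.044, -0.0], [-0.0, 0.0, -1.0]]
ft_force: [0.0, 1.6, -3.0]
grip_width: 0.0326
```

jog_arm(dr=[[0,0,0],[0,0,0],[0,0,0],[0,0,0],[0,0,0],[0,0,0],[0,0,0],[0,0,0],[0,0,0],[0,0,0]], slide=[[0,0,0.0005],[0,0,0],[0,0,0],[0,0,0],[0,0,0],[0,0,0],[0,0,0],[0,0,0],[0,0,0],[0,0,0]], gripper=[-1,-1,-1,-1,-1,-1,-1,-1,-1,-1])

```text
time_s: 28.95
position: [0.4532, -0.0764, 0.0261]
tool_rot: [[-0.044, 0.999, 0.0], [0.999, 0.044, -0.0], [-0.0, 0.0, -1.0]]
ft_force: [-1.3, 0.9, 6.2]
grip_width: 0.0323
```

```bash
python3 go.py 0.453 -0.0763 0.026 92.5
python3 - <<'E'
from h import *
S=viewer.get_image("side");T=viewer.get_image("top")
a=cv2.resize(S["pixels"][130:260,320:430],None,fx=5,fy=5,interpolation=cv2.INTER_CUBIC)
cv2.imwrite("pics/s18.png",a)
E
```

```text
t 28.95 pos [ 0.4532 -0.0764  0.0261] yaw 92.5 z axis [ 5.e-04 -2.e-04 -1.e+00] w 0.0323 F [-1.3  0.9  6.2] q [ -24.   30.  105.   -0.   45. -117.]
turn rz 0.0 slide after turn [ 0.0001 -0.0002  0.0001] | slide before turn [ 0.0001 -0.0002  0.0001]
```

View pics/s18.png

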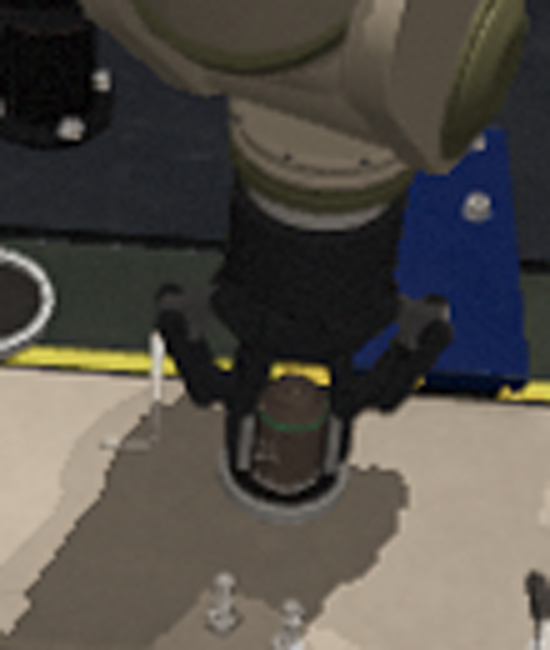

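jog_arm(dr=[[0,0,0],[0,0,0],[0,0,0],[0,0,0],[0,0,0],[0,0,0],[0,0,0],[0,0,0],[0,0,0],[0,0,0]], slide=[[0,0,0],[0,0,0],[0,0,0],[0,0,0],[0,0,0],[0,0,-0.005],[0,0,-0.015],[0,0,-0.03],[0,0,-0.035],[0,0,-0.035]], gripper=[-0.1,0,0.1,0.3,0.4,0.5,0.5,0.5,0.5,0.5])

```text
time_s: 30.05
position: [0.4528, -0.0762, 0.1474]
tool_rot: [[-0.044, 0.999, -0.0], [0.999, 0.044, 0.0], [0.0, -0.0, -1.0]]
ft_force: [0.4, 0.4, -0.1]
grip_width: 0.0642
```

```bash
python3 go.py 0.5575 0.2298 0.15 92.5
python3 - <<'E'
from h import *
S=viewer.get_image("side");T=viewer.get_image("top")
a=cv2.resize(S["pixels"][130:260,320:430],None,fx=5,fy=5,interpolation=cv2.INTER_CUBIC)
cv2.imwrite("pics/s19.png",a)
E
```

```text
t 30.05 pos [ 0.4528 -0.0762  0.1474] yaw 92.5 z axis [-3.e-04  1.e-04 -1.e+00] w 0.0642 F [ 0.4  0.4 -0.1] q [ -24.   19.   97.   -0.   64. -117.]
turn rz -0.0001 slide after turn [ 0.3012  0.118  -0.0026] | slide before turn [ 0.3012  0.1179 -0.0026]
```

View pics/s19.png

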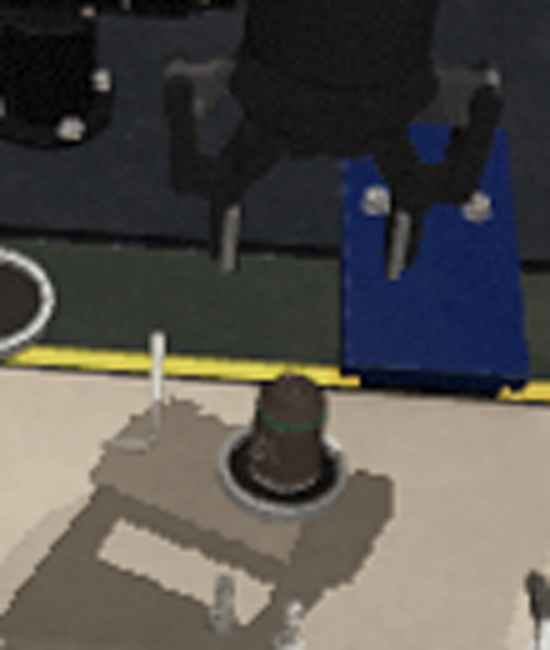

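jog_arm(dr=[[0,0,0],[0,0,0],[0,0,0],[0,0,0],[0,0,0],[0,0,0],[0,0,0],[0,0,0],[0,0,0],[0,0,0]], slide=[[0.02,0.008,0],[0.035,0.0135,0],[0.04,0.0155,0],[0.04,0.0155,0],[0.04,0.0155,0],[0.04,0.0155,0],[0.04,0.0155,0],[0.03,0.012,0],[0.0162,0.007,0],[0,0,0]], gripper=[1,1,1,1,1,1,1,1,1,1], force=25)

```text
time_s: 31.15
position: [0.5578, 0.2316, 0.1447]
tool_rot: [[-0.046, 0.999, -0.001], [0.999, 0.046, 0.0], [0.0, -0.001, -1.0]]
ft_force: [-0.3, 0.2, -0.1]
grip_width: 0.0854
```

jog_arm(dr=[[0,0,0],[0,0,0],[0,0,0],[0,0,0],[0,0,0],[0,0,0],[0,0,0],[0,0,0],[0,0,0],[0,0,0]], slide=[[0,0,0.01],[0,0,0.02],[0,0,0.015],[0,0,0.005],[0,0,0],[0,0,0],[0,0,0],[0,0,0],[0,0,0],[0,0,0]], gripper=[1,1,1,1,1,1,1,1,1,1])

```text
time_s: 32.15
position: [0.5579, 0.2298, 0.0961]
tool_rot: [[-0.044, 0.999, 0.0], [0.999, 0.044, 0.0], [0.0, 0.0, -1.0]]
ft_force: [0.7, 0.0, 0.4]
grip_width: 0.0851
```

```bash
python3 go.py 0.5575 0.2298 0.044 92.5
python3 - <<'E'
from h import *
S=viewer.get_image("side");T=viewer.get_image("top")
a=cv2.resize(S["pixels"][120:240,210:310],None,fx=5,fy=5,interpolation=cv2.INTER_CUBIC)
cv2.imwrite("pics/s20.png",a)
E
```

```text
t 32.15 pos [0.5579 0.2298 0.0961] yaw 92.5 z axis [ 4.e-04  1.e-04 -1.e+00] w 0.0851 F [0.7 0.  0.4] q [ 11.  35.  78.   0.  68. -81.]
turn rz 0.0 slide after turn [ 0.0001 -0.0004  0.0521] | slide before turn [ 0.0001 -0.0004  0.0521]
```

View pics/s20.png

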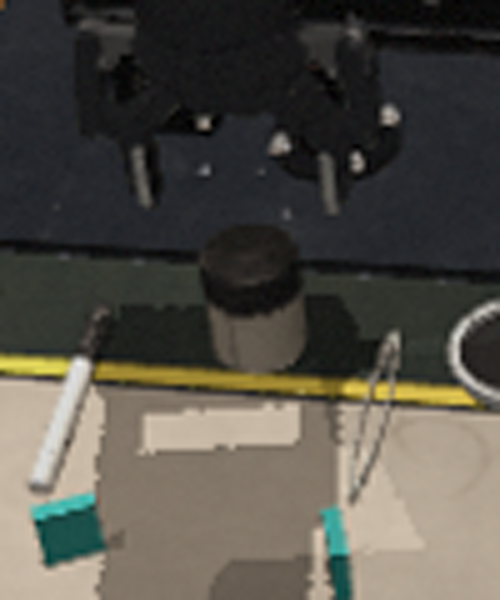

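jog_arm(dr=[[0,0,0],[0,0,0],[0,0,0],[0,0,0],[0,0,0],[0,0,0],[0,0,0],[0,0,0],[0,0,0],[0,0,0]], slide=[[0,0,0.01],[0,0,0.014],[0,0,0.014],[0,0,0.01],[0,0,0.004],[0,0,0],[0,0,0],[0,0,0],[0,0,0],[0,0,0]], gripper=[1,1,1,1,1,0.9,0.7,0.55,0.45,0.4])

```text
time_s: 33.25
position: [0.558, 0.2297, 0.0441]
tool_rot: [[-0.044, 0.999, 0.001], [0.999, 0.044, 0.0], [0.0, 0.001, -1.0]]
ft_force: [0.6, 0.3, 0.1]
grip_width: 0.0598
```

jog_arm(dr=[[0,0,0],[0,0,0],[0,0,0],[0,0,0],[0,0,0],[0,0,0],[0,0,0],[0,0,0],[0,0,0],[0,0,0]], slide=[[0,0,0],[0,0,0],[0,0,0],[0,0,0],[0,0,0],[0,0,0],[0,0,0],[0,0,0],[0,0,0],[0,0,0]], gripper=[0.35,0.3,0.25,0.2,0.15,0.1,0,-0.3,-1,-1], force=35)

```text
time_s: 34.25
position: [0.558, 0.2298, 0.0443]
tool_rot: [[-0.044, 0.999, 0.001], [0.999, 0.044, 0.0], [0.0, 0.001, -1.0]]
ft_force: [-2.1, 0.2, 6.2]
grip_width: 0.0506
```

```bash
python3 go.py 0.5572 0.0868 0.14 92.5
python3 - <<'E'
from h import *
S=viewer.get_image("side");T=viewer.get_image("top")
a=cv2.resize(S["pixels"][120:240,210:310],None,fx=5,fy=5,interpolation=cv2.INTER_CUBIC)
cv2.imwrite("pics/s21.png",a)
E
```

```text
t 34.25 pos [0.558  0.2298 0.0443] yaw 92.5 z axis [ 6.e-04  2.e-04 -1.e+00] w 0.0506 F [-2.1  0.2  6.2] q [ 11.  39.  80.   0.  61. -81.]
turn rz 0.0 slide after turn [-0.1428 -0.007  -0.0957] | slide before turn [-0.1428 -0.007  -0.0957]
```

View pics/s21.png

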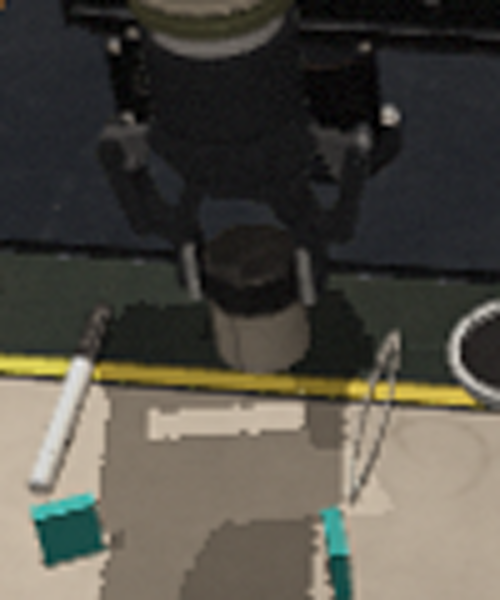

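jog_arm(dr=[[0,0,0],[0,0,0],[0,0,0],[0,0,0],[0,0,0],[0,0,0],[0,0,0],[0,0,0],[0,0,0],[0,0,0]], slide=[[0,0,-0.002],[0,0,-0.006],[0,0,-0.012],[0,0,-0.018],[0,0,-0.02],[0,0,-0.012],[0,0,0],[0,0,0],[0,0,0],[0,0,0]], gripper=[-1,-1,-1,-1,-1,-1,-1,-1,-1,-1])

```text
time_s: 35.35
position: [0.5576, 0.2296, 0.113]
tool_rot: [[-0.044, 0.999, -0.002], [0.999, 0.044, -0.0], [-0.0, -0.002, -1.0]]
ft_force: [0.5, -0.0, -1.4]
grip_width: 0.0513
```

```bash
python3 go.py 0.5572 0.0868 0.114 92.5
python3 - <<'E'
from h import *
S=viewer.get_image("side");T=viewer.get_image("top")
a=cv2.resize(S["pixels"][120:240,210:330],None,fx=5,fy=5,interpolation=cv2.INTER_CUBIC)
cv2.imwrite("pics/s22.png",a)
E
```

```text
t 35.35 pos [0.5576 0.2296 0.113 ] yaw 92.5 z axis [-1.6e-03 -3.0e-04 -1.0e+00] w 0.0513 F [ 0.5 -0.  -1.4] q [ 11.  34.  76.  -0.  70. -81.]
turn rz -0.0001 slide after turn [-0.1426 -0.0066 -0.001 ] | slide before turn [-0.1426 -0.0066 -0.001 ]
```

View pics/s22.png

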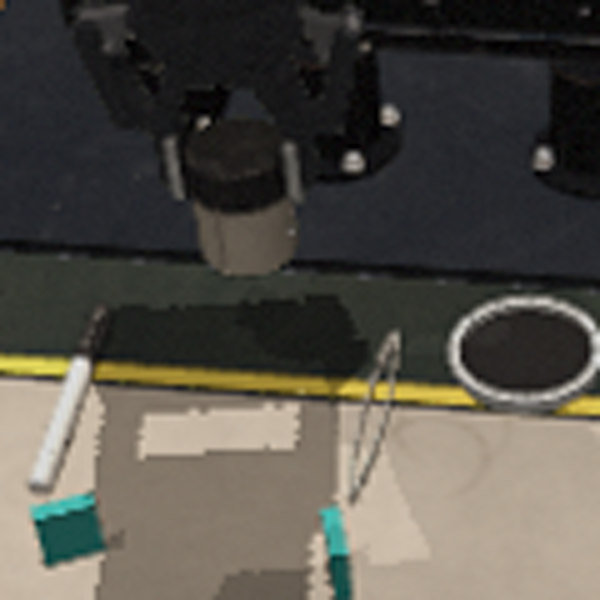

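jog_arm(dr=[[0,0,0],[0,0,0],[0,0,0],[0,0,0],[0,0,0],[0,0,0],[0,0,0],[0,0,0],[0,0,0],[0,0,0]], slide=[[-0.01,-0.0005,0],[-0.02,-0.001,0],[-0.03,-0.0015,0],[-0.03,-0.0015,0],[-0.03,-0.001,0],[-0.015,-0.001,0.005],[-0.0076,0,0.012],[0,0,0.015],[0,0,0.012],[0,0,0]], gripper=[-1,-1,-1,-1,-1,-1,-1,-1,-1,-1])

```text
time_s: 36.45
position: [0.5565, 0.0876, 0.0676]
tool_rot: [[-0.044, 0.999, -0.004], [0.999, 0.044, 0.0], [0.001, -0.004, -1.0]]
ft_force: [-0.1, 0.5, -0.8]
grip_width: 0.0507
```

```bash
python3 go.py 0.5572 0.0868 0.0493 92.5
python3 - <<'E'
from h import *
S=viewer.get_image("side");T=viewer.get_image("top")
a=cv2.resize(S["pixels"][120:240,250:370],None,fx=5,fy=5,interpolation=cv2.INTER_CUBIC)
cv2.imwrite("pics/s23.png",a)
E
```

```text
t 36.45 pos [0.5565 0.0876 0.0676] yaw 92.54 z axis [-4.e-03  4.e-04 -1.e+00] w 0.0507 F [-0.1  0.5 -0.8] q [ -3.  34.  86.   0.  61. -96.]
turn rz 0.0007 slide after turn [-0.0008  0.0006  0.0183] | slide before turn [-0.0008  0.0006  0.0183]
```

View pics/s23.png

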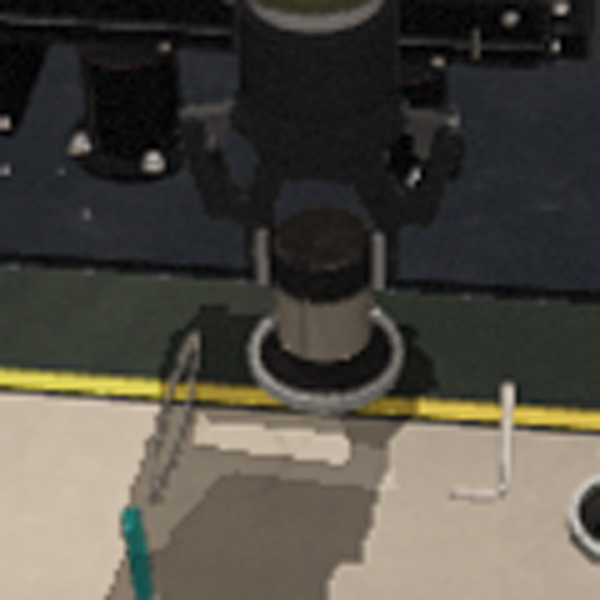

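jog_arm(dr=[[0,0,0],[0,0,0],[0,0,0],[0,0,0],[0,0,0],[0,0,0],[0,0,0],[0,0,0],[0,0,0],[0,0,0]], slide=[[0,0,0.003],[0,0,0.005],[0,0,0.005],[0,0,0.003],[0,0,0.001],[0,0,0.001],[0,0,0.001],[0,0,0.0005],[0,0,0],[0,0,0]], gripper=[-1,-1,-1,-1,-1,-1,-1,-1,-1,-1])

```text
time_s: 37.55
position: [0.5576, 0.0869, 0.0504]
tool_rot: [[-0.044, 0.999, 0.0], [0.999, 0.044, -0.0], [-0.0, 0.0, -1.0]]
ft_force: [0.3, 0.2, -0.5]
grip_width: 0.0507
```

jog_arm(dr=[[0,0,0],[0,0,0],[0,0,0],[0,0,0],[0,0,0],[0,0,0],[0,0,0],[0,0,0],[0,0,0],[0,0,0]], slide=[[0,0,0.0005],[0,0,0],[0,0,0.0005],[0,0,0],[0,0,0.0003],[0,0,0],[0,0,0],[0,0,0],[0,0,0],[0,0,0]], gripper=[-1,-1,-1,-1,-1,-1,-1,-1,-1,-1])

```text
time_s: 38.55
position: [0.5577, 0.0869, 0.0492]
tool_rot: [[-0.044, 0.999, 0.0], [0.999, 0.044, -0.0], [-0.0, 0.0, -1.0]]
ft_force: [-1.9, -1.1, 4.0]
grip_width: 0.0505
```

Contact at the expected height. Release and rise.

jog_arm(dr=[[0,0,0],[0,0,0],[0,0,0],[0,0,0],[0,0,0],[0,0,0],[0,0,0],[0,0,0],[0,0,0],[0,0,0]], slide=[[0,0,0],[0,0,0],[0,0,0],[0,0,0],[0,0,0],[0,0,0],[0,0,-0.005],[0,0,-0.02],[0,0,-0.03],[0,0,-0.03]], gripper=[0.3,0.4,0.5,0.7,0.9,1,1,1,1,1])

```text
time_s: 39.55
position: [0.5574, 0.0869, 0.1352]
tool_rot: [[-0.044, 0.999, -0.001], [0.999, 0.044, 0.0], [0.0, -0.001, -1.0]]
ft_force: [-0.1, -0.5, 0.8]
grip_width: 0.0854
```

jog_arm(dr=[[0,0,0],[0,0,0],[0,0,0],[0,0,0],[0,0,0],[0,0,0],[0,0,0],[0,0,0],[0,0,0],[0,0,0]], slide=[[0,0,-0.03],[0,-0.01,-0.02],[0,-0.02,-0.01],[0,-0.03,0],[0,-0.03,0],[0,-0.02,0],[0,-0.01,0],[0,0,0],[0,0,0],[0,0,0]], gripper=[1,1,1,1,1,1,1,1,1,1])

```text
time_s: 40.55
position: [0.4386, 0.0816, 0.194]
tool_rot: [[-0.043, 0.999, 0.0], [0.999, 0.043, -0.0], [-0.0, 0.0, -1.0]]
ft_force: [0.4, -0.2, -0.4]
grip_width: 0.0854
```

```bash
python3 go.py 0.5572 0.0868 0.0493 92.5
python3 - <<'E'
from h import *
S=viewer.get_image("side");T=viewer.get_image("top")
cv2.imwrite("pics/s24.png",cv2.resize(S["pixels"][140:270,170:490],None,fx=2.5,fy=2.5,interpolation=cv2.INTER_CUBIC))
cv2.imwrite("pics/t24.png",cv2.resize(T["pixels"][160:265,180:460],None,fx=2.8,fy=2.8,interpolation=cv2.INTER_CUBIC))
E
```

```text
t 40.55 pos [0.4386 0.0816 0.194 ] yaw 92.49 z axis [ 4.e-04 -0.e+00 -1.e+00] w 0.0854 F [ 0.4 -0.2 -0.4] q [ -5.  14.  95.   0.  71. -97.]
turn rz -0.0002 slide after turn [-0.      0.1187  0.1447] | slide before turn [0.     0.1187 0.1447]
```

View pics/s24.png

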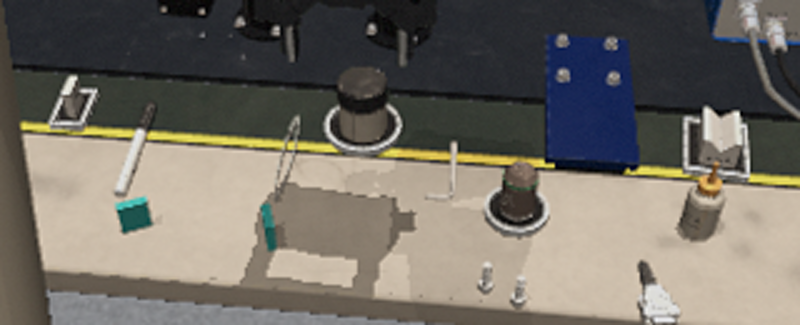

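View pics/t24.png

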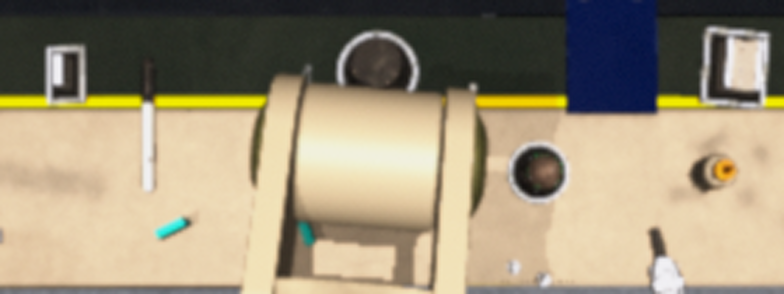

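Run:
```python
from h import *
T=viewer.get_image("top");P=T["pixels"]
c=lambda a,b:cv2.resize(P[a:a+50,b:b+40],None,fx=8,fy=8,interpolation=cv2.INTER_CUBIC)
I=np.hstack([c(160,185),c(160,425)])
def dr(pts,b,off,col):
    q=np.array([(proj(T,p)-np.array([b,160])+.5)*8-.5 for p in pts]);q[:,0]+=off
    cv2.polylines(I,[q.round().astype(int)],True,col,1)
def box(cx,cy,a,lx,ly,z):
    a=np.radians(a);u=np.array([np.cos(a),np.sin(a)]);v=np.array([-u[1],u[0]])
    return [(*(np.array([cx,cy])+s*u*lx/2+t*v*ly/2),z) for s,t in((1,1),(1,-1),(-1,-1),(-1,1))]
dr(box(.5545,.4017,2.5,.030,.009,.04),185,0,(0,0,255)); dr(box(.5624,-.2789,-5.8,.05,.036,.039),425,320,(0,0,255))
cv2.imwrite("pics/t25.png",I)
```

```text
(no output)
```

View pics/t25.png

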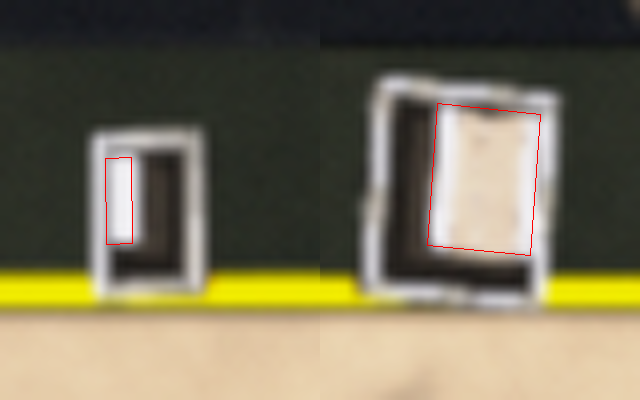

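```bash
python3 -c "
from rig import env
print(env.close_job())"
```

```text
the job is handed in; nothing more can be done
None
```

All four parts are standing upright in their own nests, and I handed the job in at about 41 s of the 125 s limit. I placed them in the order listed: vee block, steel gauge block, objective, can.

**Setting down:** I lowered each part in small steps until the wrist force rose. It changed by about 3 to 10 N, and each part touched down within 1 mm of the 5 mm floor height. I then opened the jaws and lifted clear.

**Last checks:** The final side view shows all four parts upright inside their nest rims, and the dropper bottle upright where it was. In the top view, the vee block and gauge block matched their predicted outlines to about 2 mm, and the objective and can were inside their rims. The gripper finished open at 0.19 m, touching nothing.

**Disagreements:**
- The two cameras differed by about 3 mm throughout, so I averaged them. For the objective they differed by up to about 7 mm in x, so I relied mainly on the top view there.
- The measured jaw widths read 1 to 2.5 mm under the nominal part sizes on every grasp, but no part slipped.

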